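# Load a melt sample set and trip the treadle

### The arm

A 6-joint arm with a two-finger parallel gripper is mounted at the origin on the work surface. World frame = base frame: x ahead of the robot, y to its left, z up, the work surface at z = 0. Lengths are in m, angles in rad, forces in N, time in s.
With the tool pointing down it reaches from about 0.35 to 0.775 m from the base axis. Payload 7.3 kg.
Tool frame: the origin (TCP) lies at the very end of the fingers, on their centre line; the grasp point (between the pads) lies 19 mm behind it; z points along the fingers, y is the line along which they close (so a half turn about z gives the same grasp; the last joint's range is limited). The gripper opens to 92 mm and grips with 3 to 60 N. Pads are 19 mm wide; open, the fingers measure 130 mm over their backs; the gripper's body (75 mm by 190 mm) begins 47 mm behind the grasp point.
Start: joints at [-1.291, 0.342, 1.524, -0, 1.275, -0.146], TCP at [0.217, -0.478, 0.193] pointing down, gripper open.
Joint ranges: [-2.53, 2.53], [-0.77, 2.02], [0.04, 2.7], [-1, 4.14], [0.28, 2.66], [-3.11, 3.11]. Speed limits (rad/s): [2.57, 2.57, 3.14, 3.14, 3.14, 3.14].

### API

Orientations are given as [roll, pitch, yaw] about the fixed x, y, z axes, in that order (R = Rz(yaw) Ry(pitch) Rx(roll)).
In Python, from cell import telemetry, eyes, job gives the robot as it stands.
- The arm moves only by the tool apply_moves, never from a script. Its arguments are lists of equal length, an entry for each row: "delta_pos": the shift along the world's x, y, z each as a share of 0.4 m, from -1 to 1, a list of three; "dr": the turn, a rotation vector about the world's x, y, z each as a share of 0.5 rad, from -1 to 1, a list of three; "jaw": the opening, from 0 (shut) to 1 (fully open). A call has 1 to 8 rows; each row is the pose to reach, as a shift and turn from the pose commanded when the call began; what a row does not reach only later rows make up. A row lasts 1/12 s, in which the tool goes at most 41.7 mm and 7.16 degrees, less where a joint would pass 70% of its speed; a pose out of reach is approached as far as the arm can. A call with a number of a shift or a turn outside -1 to 1 is refused whole. A call with a gripper value outside its range is refused whole. The fingers move at their own pace and stop on an object; "force" is the grip in N (left out, the last holds). Time passes only in rows, so rows that repeat a pose let the fingers close. It gives the time, the measured TCP pose, the force, the opening and the grip force at its end, in the units of the state.
- telemetry.observe(): the state, without advancing time (a new reading comes with each control period).
- eyes.read_camera(name): name is "scene" or "top" or "wrist"; returns the picture (400x640x3 uint8, red, green, blue); there is no depth.
- eyes.camera_model(name): a dict with "vertical_fov" (degrees; the focal length in pixels is half the picture's height over the tangent of half this angle, whatever the lens; pixels are square), "cx", "cy" (the principal point, pixels), "rvec" (rotation vector, rad) and "tvec" (3), from world to camera coordinates, as OpenCV has them; the wrist camera has in their place "hand_eye" (4x4, takes a point from camera to tool coordinates, whose origin is the TCP and whose axes are the flange's). Camera axes: x right, y down, z forward; pixel columns grow to the right and rows downward; lengths in m; the calibration is good to about 2 mm. A picture is of the moment at which its call begins: read the wrist's pose just before it. camera_model takes no time and is no camera call.
- job.hand_in(): hands the job in; it is judged then, once.
The state is a dict: "time": time; "qpos": joint angles; "qvel": joint speeds; "joint_efforts": joint torques, N m; "tool_pos": TCP position; "tool_rot": TCP orientation; "contact_force": force on the tool from outside, world axes, zero at the start; "torque": the same for the moment, N m; "opening": finger opening in m; "grip_force": force on a finger pad.
Only numpy, scipy, OpenCV 4.12 (cv2) and the standard library are available. Lean on these libraries where they do the work, as an engineer would, in place of code of your own. Each camera call takes 0.05 s, during which the arm holds its last target. There are 200 camera calls.

### The job

Make up the sample set of this melt: press the two thick glass slabs into the square recesses of the blue nest, one in each, until they are flush with the rim, and push every glass rod standing in the wooden stand down into the vial with the collar of its own colour, until the cork plug inside is right at the bottom. Once slabs and rods are all fully home, press the yellow treadle down to its stop to register the set and let it come up again, leaving the other things on the bench where they are.

Things in the scene. Friction and masses are not known exactly. Their poses are not given: they have to be found in the camera images.
- rod_stand: Fixed wooden block 60 x 240 x 50 mm high, origin at the centre of its underside, long side along its y, with four 10.5 mm holes 45 mm deep in a row at its y = -90, -30, +30, +90 mm; the rods stand in them at the start, 75 mm proud. At most one rod to a hole, colours in any order, some holes may be empty.
- vial_rack: Fixed aluminium base 56 x 240 mm with low side rails to 38 mm height, origin at the centre of its underside, long side along its y; the four fixed vials stand on it in a row 60 mm apart, colours in any order.
- slab_aqua: Loose square glass slab, blue-green, 50 x 50 x 18 mm thick, 0.1 kg; origin at the centre of its underside, z its thickness, up. It starts lying on the table.
- slab_violet: Loose square glass slab of the same size, violet; origin and axes likewise.
- recess_near (a point): Centre, at rim height, of the nearer square recess in the fixed blue nest (block 166 x 96 mm, rim 28 mm above the table; foot 180 x 110 mm; this point lies 37 mm to the nest's -x). Recess 53 x 53 mm, bevelled, sides along this point's x and y. Its black cushion is 12 mm below the rim and must be pressed (6 N) another 6 mm down; it stays, and the slab's top is then level with the rim.
- recess_far (a point): The same for the like recess 74 mm farther along the nest's x. Either slab may go in either recess.
- treadle_pad (a point): Middle of the ribbed tread of the yellow spring treadle, on its upper face, 85 mm from the hinge; moves with the treadle.
- treadle_base: Fixed dark base plate 140 x 90 mm of the treadle, origin at the centre of its underside; the hinge lies at its x = +55 mm, 24 mm up, along its y; the 70 mm wide, 110 mm long yellow treadle rises from there towards its -x end.
- treadle (a joint): Treadle angle: 0 at rest (raised), 0.26 rad pressed down to its stop, about 22 mm lower at the tread; a spring (3 to 8 N at the tread) lifts it again.
- rod_green: Loose green glass rod, 9 mm diameter, 120 mm long, 20 g, upright; origin at the centre of its lower end, z along it. May be absent.
- vial_green_seat (a point): Fixed clear upright vial with the green collar (30 mm across). Point on the bore's axis where the rod's lower end must finally be: 26 mm above the table, 68 mm below the vial's mouth. Mouth flared to 20 mm, narrowing within 14 mm to a 12 mm bore. The cork plug's top stands 10 mm above this point at the start and sinks to it when pushed (stiff, about 4 N; it stays).
- rod_amber: Loose amber glass rod, 9 mm diameter, 120 mm long, 20 g, upright; origin at the centre of its lower end, z along it. May be absent.
- vial_amber_seat (a point): Fixed clear upright vial with the amber collar (30 mm across). Point on the bore's axis where the rod's lower end must finally be: 26 mm above the table, 68 mm below the vial's mouth. Mouth flared to 20 mm, narrowing within 14 mm to a 12 mm bore. The cork plug's top stands 10 mm above this point at the start and sinks to it when pushed (stiff, about 4 N; it stays).
- rod_blue: Loose blue glass rod, 9 mm diameter, 120 mm long, 20 g, upright; origin at the centre of its lower end, z along it. May be absent.
- vial_blue_seat (a point): Fixed clear upright vial with the blue collar (30 mm across). Point on the bore's axis where the rod's lower end must finally be: 26 mm above the table, 68 mm below the vial's mouth. Mouth flared to 20 mm, narrowing within 14 mm to a 12 mm bore. The cork plug's top stands 10 mm above this point at the start and sinks to it when pushed (stiff, about 4 N; it stays).
- rod_red: Loose red glass rod, 9 mm diameter, 120 mm long, 20 g, upright; origin at the centre of its lower end, z along it. May be absent.
- vial_red_seat (a point): Fixed clear upright vial with the red collar (30 mm across). Point on the bore's axis where the rod's lower end must finally be: 26 mm above the table, 68 mm below the vial's mouth. Mouth flared to 20 mm, narrowing within 14 mm to a 12 mm bore. The cork plug's top stands 10 mm above this point at the start and sinks to it when pushed (stiff, about 4 N; it stays).
- hammer: Hammer, 280 mm, lying; a bystander, to be left alone.
- brush: Hand brush, 150 mm, lying; a bystander, to be left alone.
- wrench: Wrench, 170 mm, lying; a bystander, to be left alone.
- oil: Amber bottle of cutting oil, 48 mm diameter, 120 mm high; a bystander, to be left alone.
- jar: Glass jar with steel lid, 56 mm diameter, 75 mm high; a bystander, to be left alone.
- mug: Blue mug, 80 mm diameter, 90 mm high; a bystander, to be left alone.
There are look-alikes about, which are no part of the job. What is shaped like the treadle_base but purple is not meant. Several things look just like the slab_violet: the one meant starts farthest from the robot's base.

How it is judged:
By the outcome, as a careful person would: the job done as asked, in the order asked, and still so for the second after the job is handed in, with the robot touching nothing.
Of rod_green, rod_amber, rod_blue, rod_red only 2 to 4 are there at a start; the rules pass over those that are not, and their reading is None.
At some moment in a run one of slab_aqua, slab_violet may be knocked a few centimetres aside while the robot is not near it.
It also fails if it takes over 210 s, if anything falls off the work surface, if the arm or the gripper's body presses on something with over 40 N, if the wrist force passes 120 N, or if a joint passes its speed limit or range.

## Working session

There is one attempt and no reset: what is moved stays moved. The work goes in short steps, Python scripts to look and compute and a tool call to move; the robot and the scene stay as the last step left them, time stands still between calls to the robot, and variables do not carry over. Pictures are saved under pics/ and viewed, at most 14 in all, crops included, and the job is handed in when it is done.

Besides the shell and the picture viewer there is one more tool, called as a command line: name --argument value ..., lists and objects as JSON in quotes. apply_moves: Moves the arm, as the interface text tells. Its arguments: {"type":"object","properties":{"delta_pos":{"type":"array"},"dr":{"type":"array"},"jaw":{"type":"array"},"force":{"type":"number"}},"required":["delta_pos","dr","jaw"]}

```bash
ls; mkdir -p pics; python3 - <<'E'
from cell import telemetry, eyes
import cv2
for n in ("scene","top","wrist"):
    s=telemetry.observe()
    im=eyes.read_camera(n); cv2.imwrite(f"pics/{n}0.png",im[:,:,::-1]); print(n,eyes.camera_model(n))
print(s)
E
```

```text
pics
scene {'vertical_fov': 49.31846061453642, 'cx': 321.7596032175143, 'cy': 199.87004114039792, 'rvec': array([ 0.92804275,  2.57652418, -0.97083584]), 'tvec': array([ 0.47458554, -0.18208777,  1.59815885])}
top {'vertical_fov': 51.14334606793203, 'cx': 318.35106484500585, 'cy': 197.74534124084335, 'rvec': array([ 2.14503353, -2.0877712 ,  0.20756124]), 'tvec': array([-0.06987965,  0.55696568,  1.64710729])}
wrist {'vertical_fov': 58.83006923215202, 'cx': 319.5725608032336, 'cy': 197.40574564509333, 'hand_eye': array([[ 3.46678323e-04, -9.69150885e-01, -2.46467931e-01,
         6.57464694e-02],
       [ 9.99999353e-01,  6.89292268e-05,  1.13554439e-03,
        -7.16195659e-05],
       [-1.08352501e-03, -2.46468165e-01,  9.69150282e-01,
        -1.92603181e-01],
       [ 0.00000000e+00,  0.00000000e+00,  0.00000000e+00,
         1.00000000e+00]])}
{'time': 0.1, 'qpos': array([-1.29099995e+00,  3.42673666e-01,  1.52488964e+00, -1.98624889e-05,
        1.27544190e+00, -1.45965341e-01]), 'qvel': array([ 1.68220156e-04, -2.23484430e-03, -2.77975401e-04,  3.42367050e-04,
        5.13995421e-05, -2.37870353e-04]), 'joint_efforts': array([ 1.82896631e-03, -4.32006061e+01, -2.44694799e+01,  7.18412292e-02,
        5.26040629e-02, -4.29266777e-05]), 'tool_pos': array([ 0.2167488 , -0.47771769,  0.19191493]), 'tool_rot': array([-3.14019236e+00, -1.86659394e-04,  4.25767386e-01]), 'contact_force': array([-0.21305546,  0.28590532, -0.24094123]), 'torque': array([ 0.0147894 , -0.02075094,  0.07807299]), 'grip_force': 0.0, 'opening': 0.09201674419820086}
```

View pics/top0.png

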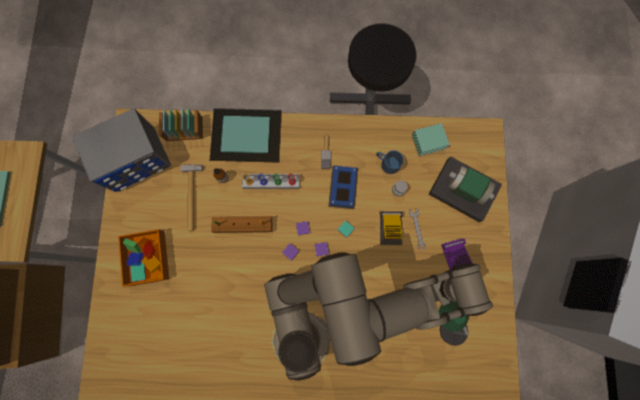

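View pics/scene0.png

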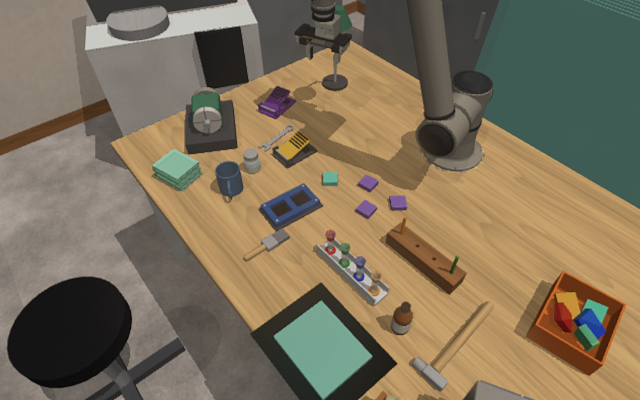

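Top view: nest (343,187), aqua slab (346,229), violet look-alikes (303,228), (291,252), (321,249), yellow treadle (391,228), purple look-alike treadle (456,255), stand (242,225), vial rack (271,181). Scene view: amber rod (404,227), green rod (454,265), with vials red (331,240), green (345,253), blue (360,267) and amber (376,282).

```bash
cat > h.py <<'E'
import numpy as np, cv2
from cell import telemetry, eyes
from scipy.spatial.transform import Rotation as R
def cam(name, st=None):
    m=eyes.camera_model(name); f=200/np.tan(np.radians(m["vertical_fov"])/2)
    K=np.array([[f,0,m["cx"]],[0,f,m["cy"]],[0,0,1.]])
    if "hand_eye" in m:
        T=np.eye(4); T[:3,:3]=R.from_euler("xyz",st["tool_rot"]).as_matrix(); T[:3,3]=st["tool_pos"]
        W=T@m["hand_eye"]
    else:
        A=np.eye(4); A[:3,:3]=cv2.Rodrigues(m["rvec"])[0]; A[:3,3]=m["tvec"]; W=np.linalg.inv(A)
    return K,W
def ray(c,uv):
    K,W=c; d=W[:3,:3]@np.linalg.solve(K,[uv[0],uv[1],1.]); return W[:3,3],d/np.linalg.norm(d)
def plane(c,uv,z):
    o,d=ray(c,uv); return o+d*(z-o[2])/d[2]
def tri(obs):  # [(cam,uv),...] least-squares crossing and residual
    A=np.zeros((3,3));b=np.zeros(3);P=[]
    for c,uv in obs:
        o,d=ray(c,uv); M=np.eye(3)-np.outer(d,d);A+=M;b+=M@o;P.append((M,o))
    x=np.linalg.solve(A,b); return x,max(np.linalg.norm(M@(x-o)) for M,o in P)
def proj(c,p):
    K,W=c; q=K@(W[:3,:3].T@(np.asarray(p)-W[:3,3])); return q[:2]/q[2]
def blobs(im,lo,hi,amin=20):
    h=cv2.cvtColor(im,cv2.COLOR_RGB2HSV); m=cv2.inRange(h,np.array(lo),np.array(hi))
    n,l,s,c=cv2.connectedComponentsWithStats(m)
    return [(c[i],s[i,4],cv2.minAreaRect(np.argwhere(l==i)[:,::-1].astype(np.float32))) for i in range(1,n) if s[i,4]>=amin]
def shot(name,fn=None):
    st=telemetry.observe(); im=eyes.read_camera(name)
    if fn: cv2.imwrite("pics/"+fn,im[:,:,::-1])
    return im,cam(name,st),st
E
python3 - <<'E'
from h import *
t=cv2.imread("pics/top0.png")[:,:,::-1]; c=cam("top")
for n,lo,hi in [("violet",(120,80,50),(150,255,255)),("aqua",(75,80,80),(95,255,255)),("yellow",(20,180,120),(32,255,255)),("blue",(100,120,50),(119,255,255))]:
    for b in blobs(t,lo,hi): 
        p=plane(c,b[0],.018); print(n,b[0].round(1),b[1],p.round(3),round(np.hypot(*p[:2]),3),[round(float(x),1) for x in (*b[2][1],b[2][2])])
for n,uv,z in [("standL",(212,225),.05),("standR",(273,225),.05),("rackL",(244,182),.09),("rackR",(299,181),.09),("treadle",(391,228),.04),("nest",(343,187),.028)]: print(n,plane(c,uv,z).round(3))
im=cv2.imread("pics/top0.png")[130:280,180:440]; cv2.imwrite("pics/topc.png",cv2.resize(im,None,fx=3,fy=3,interpolation=cv2.INTER_CUBIC))
E
```

```text
violet [302.5 227.6] 125 [0.439 0.007 0.018] 0.439 [11.0, 11.0, 90.0]
violet [453.6 252. ] 344 [ 0.356 -0.609  0.018] 0.706 [25.0, 20.6, 71.6]
violet [321.2 248.8] 128 [ 0.355 -0.072  0.018] 0.362 [11.2, 11.2, 80.5]
violet [290.2 251.4] 129 [0.341 0.053 0.018] 0.345 [11.4, 11.2, 38.7]
violet [128.7 258.6] 20 [0.294 0.705 0.018] 0.764 [3.5, 13.3, 18.4]
aqua [169.5 122.7] 27 [0.879 0.597 0.018] 1.062 [13.0, 1.0, 90.0]
aqua [187.5 122.2] 25 [0.883 0.519 0.018] 1.025 [12.0, 1.0, 90.0]
aqua [345.7 228.6] 123 [ 0.44  -0.17   0.018] 0.472 [10.6, 11.3, 45.0]
aqua [137.4 272. ] 193 [0.242 0.664 0.018] 0.707 [16.2, 12.6, 83.7]
yellow [391.4 219.8] 176 [ 0.482 -0.358  0.018] 0.6 [13.0, 16.7, 84.8]
blue [157.  161.5] 57 [0.704 0.633 0.018] 0.947 [10.6, 7.8, 45.0]
blue [113.4 175. ] 224 [0.64  0.81  0.018] 1.033 [9.8, 43.4, 63.4]
blue [145.4 166.8] 45 [0.68  0.679 0.018] 0.961 [11.5, 6.2, 31.0]
blue [343.3 186.1] 461 [ 0.619 -0.158  0.018] 0.639 [22.4, 37.8, 5.2]
blue [142.6 173.3] 51 [0.651 0.688 0.018] 0.947 [12.0, 7.2, 31.0]
blue [131.7 178.9] 33 [0.626 0.731 0.018] 0.962 [10.1, 4.8, 31.0]
blue [134.5 258.8] 135 [0.294 0.682 0.018] 0.743 [12.0, 13.0, 90.0]
standL [0.436 0.371 0.05 ]
standR [0.443 0.125 0.05 ]
rackL [0.608 0.245 0.09 ]
rackR [0.618 0.025 0.09 ]
treadle [ 0.445 -0.352  0.04 ]
nest [ 0.612 -0.156  0.028]
```

View pics/topc.png

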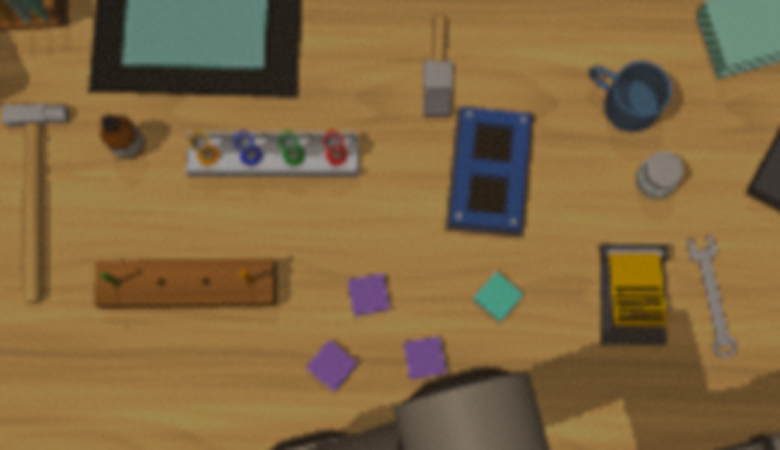

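Candidates: for slab_violet (303,228) r=0.439, (321,249) r=0.362, (291,252) r=0.345, so the farthest one at (303,228) is meant. For the treadle, yellow (391,228), not purple (456,255). For slab_aqua, (346,229). The crop confirms these, and shows that only green and amber rods are in the stand.

apply_moves --delta_pos '[[0.1,0.1,0.3],[0.2,0.25,0.3],[0.5,0.6,0.32],[0.5,0.6,0.32],[0.5,0.6,0.32],[0.5,0.6,0.32],[0.5,0.6,0.32],[0.5,0.6,0.32]]' --dr '[[0,0,-0.2],[0,0,-0.4],[0,0,-0.6],[0,0,-0.852],[0,0,-0.852],[0,0,-0.852],[0,0,-0.852],[0,0,-0.852]]' --jaw '[1,1,1,1,1,1,1,1]'

```text
time: 0.82
tool_pos: [0.4032, -0.2537, 0.3153]
tool_rot: [-3.142, 0.0, -0.001]
contact_force: [0.8, -1.0, -0.2]
opening: 0.0918
grip_force: 0.0
```

apply_moves --delta_pos '[[0.35,0.5,0],[0.35,0.5,0],[0.35,0.5,0],[0.35,0.5,0],[0.35,0.5,0],[0.35,0.5,0],[0.35,0.5,0],[0.35,0.5,0]]' --dr '[[0,0,0],[0,0,0],[0,0,0],[0,0,0],[0,0,0],[0,0,0],[0,0,0],[0,0,0]]' --jaw '[1,1,1,1,1,1,1,1]'

```text
time: 1.48
tool_pos: [0.5429, -0.0538, 0.314]
tool_rot: [-3.141, 0.002, 0.003]
contact_force: [-0.7, -0.7, 0.6]
opening: 0.0917
grip_force: 0.0
```

```bash
python3 - <<'E'
from h import *
im,c,s=shot("wrist","w1.png"); np.save("w1.npy",im); np.savez("w1c.npz",K=c[0],W=c[1]); print(s["tool_pos"],s["tool_rot"],s["time"])
E
```

```text
[ 0.54287406 -0.0537744   0.31401087] [-3.14142286e+00  1.56924348e-03  3.42244937e-03] 1.4833
```

View pics/w1.png

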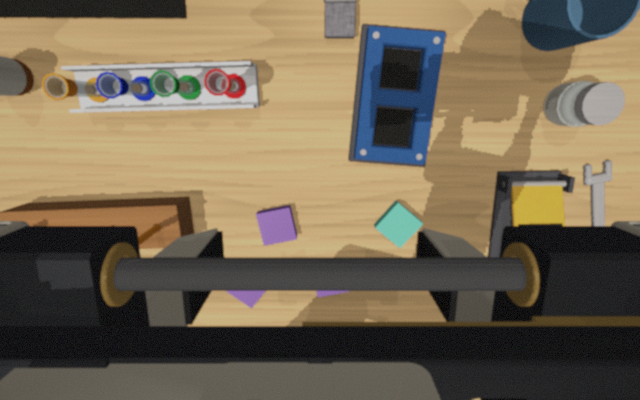

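Wrist view: nest recesses (401,68) and (394,127), violet (277,225), aqua (399,223), vial mouths red (217,82), green (165,84), blue (112,85), amber (58,87). I'll take a second position for triangulation, then one over the stand.

apply_moves --delta_pos '[[-0.2,-0.3,0],[-0.2,-0.3,0],[-0.2,-0.3,0],[-0.2,-0.3,0],[-0.2,-0.3,0],[-0.2,-0.3,0]]' --dr '[[0,0,0],[0,0,0],[0,0,0],[0,0,0],[0,0,0],[0,0,0]]' --jaw '[1,1,1,1,1,1]'

```text
time: 2.03
tool_pos: [0.4613, -0.1772, 0.3152]
tool_rot: [3.141, -0.0, -0.005]
contact_force: [0.1, 0.8, -0.6]
opening: 0.0919
grip_force: 0.0
```

```bash
python3 - <<'E'
from h import *
im,c,s=shot("wrist","w2.png"); np.save("w2.npy",im); np.savez("w2c.npz",K=c[0],W=c[1]); print(s["tool_pos"],s["tool_rot"],s["time"])
E
```

```text
[ 0.46127398 -0.17717324  0.31520948] [ 3.14138880e+00 -4.09424554e-04 -4.74033836e-03] 2.0333
```

apply_moves --delta_pos '[[0.1,0.9,0.1],[0.1,0.9,0.1],[0.1,0.9,0.1],[0.1,0.9,0.1],[0.1,0.9,0.1],[0.1,0.9,0.1],[0.1,0.9,0.1],[0.1,0.9,0.1]]' --dr '[[0,0,0],[0,0,0],[0,0,0],[0,0,0],[0,0,0],[0,0,0],[0,0,0],[0,0,0]]' --jaw '[1,1,1,1,1,1,1,1]'

```text
time: 2.75
tool_pos: [0.4985, 0.157, 0.3518]
tool_rot: [-3.141, -0.0, 0.001]
contact_force: [1.2, -1.2, 1.3]
opening: 0.0916
grip_force: 0.0
```

apply_moves --delta_pos '[[0,0.1,0],[0,0.1,0],[0,0.1,0],[0,0.1,0],[0,0.1,0]]' --dr '[[0,0,0],[0,0,0],[0,0,0],[0,0,0],[0,0,0]]' --jaw '[1,1,1,1,1]'

```text
time: 3.17
tool_pos: [0.499, 0.1931, 0.3514]
tool_rot: [3.141, 0.0, -0.001]
contact_force: [-0.2, -0.1, -0.0]
opening: 0.092
grip_force: 0.0
```

```bash
python3 - <<'E'
from h import *
im,c,s=shot("wrist","w3.png"); np.save("w3.npy",im); np.savez("w3c.npz",K=c[0],W=c[1]); print(s["tool_pos"],s["tool_rot"],s["time"])
a=cv2.imread("pics/w2.png")[:250]; b=im[:300,:,::-1]; cv2.imwrite("pics/w23.png",np.vstack([a,b]))
E
```

```text
[0.49900699 0.19311324 0.35143027] [ 3.14113394e+00  1.78759406e-04 -9.12396534e-04] 3.1667
```

View pics/w23.png

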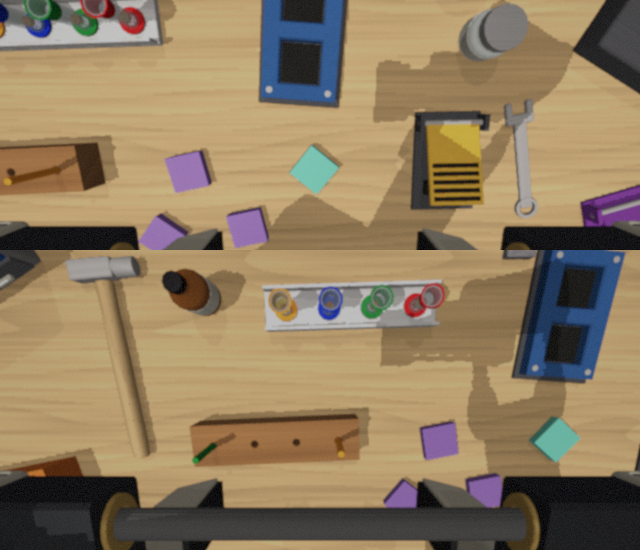

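```bash
python3 - <<'E'
from h import *
V={k:(np.load(f"w{k}.npy"),(lambda z:(z["K"],z["W"]))(np.load(f"w{k}c.npz"))) for k in (1,2,3)}
def rectface(im,box,lo,hi):
    x0,y0,x1,y1=box; p=im[y0:y1,x0:x1]; h=cv2.cvtColor(p,cv2.COLOR_RGB2HSV)
    m=cv2.inRange(h,np.array(lo),np.array(hi)); v=h[:,:,2]
    t,_=cv2.threshold(v[m>0].reshape(-1,1),0,255,cv2.THRESH_OTSU)
    out=[]
    for mm in (m, ((m>0)&(v>t)).astype(np.uint8)*255 if t else m):
        n,l,s,c=cv2.connectedComponentsWithStats(mm); i=1+np.argmax(s[1:,4])
        r=cv2.minAreaRect(np.argwhere(l==i)[:,::-1].astype(np.float32)); out.append((np.array(r[0])+[x0,y0],np.array(r[1]),r[2],s[i,4],t,[q+np.array([x0,y0]) for q in cv2.boxPoints(r)]))
    return out
viol=((118,60,30),(155,255,255)); aq=((75,60,50),(95,255,255)); blk=((0,0,0),(180,255,55))
boxes={"violet":(viol,{1:(250,197,305,250),2:(160,143,215,198),3:(415,165,465,212)}),
"aqua":(aq,{1:(365,195,430,255),2:(285,140,345,198),3:(525,163,585,215)})}
for n,(hs,bs) in boxes.items():
    for kind in (0,1):
        obs=[]
        for k,b in bs.items():
            r=rectface(V[k][0],b,*hs)[kind]; obs.append((V[k][1],r[0]))
            P=np.array([plane(V[k][1],q,.018) for q in r[5]]); e=P[1]-P[0]
            print(n,kind,k,r[0].round(1),r[1].round(1),"area",r[3],"t",r[4],plane(V[k][1],r[0],.018).round(4),"edge",np.linalg.norm(P[1]-P[0]).round(4),np.linalg.norm(P[2]-P[1]).round(4),"yaw",round((np.degrees(np.arctan2(e[1],e[0]))+45)%90-45,1))
        print("  tri",[x.round(4) if hasattr(x,'round') else x for x in tri(obs)])
# recesses
for k,bs in {1:[(370,38,432,98),(362,98,425,155)],2:[(272,30,330,90)],3:[(550,5,610,65),(540,65,600,120)]}.items():
    for b in bs:
        im=V[k][0]; p=im[b[1]:b[3],b[0]:b[2]]; h=cv2.cvtColor(p,cv2.COLOR_RGB2HSV); m=cv2.inRange(h[:,:,2],0,50)
        n,l,s,c=cv2.connectedComponentsWithStats(m); i=1+np.argmax(s[1:,4]); r=cv2.minAreaRect(np.argwhere(l==i)[:,::-1].astype(np.float32))
        P=np.array([plane(V[k][1],q+np.array(b[:2]),.028) for q in cv2.boxPoints(r)]); e=P[1]-P[0]
        print("recess",k,(np.array(r[0])+b[:2]).round(1),P.mean(0).round(4),np.linalg.norm(P[1]-P[0]).round(4),np.linalg.norm(P[2]-P[1]).round(4),"yaw",round((np.degrees(np.arctan2(e[1],e[0]))+45)%90-45,1))
a=V[1][0][50:120,30:280]; b=V[3][0][20:90,250:460]; d=V[3][0][150:230,180:370]
f=lambda q:cv2.copyMakeBorder(cv2.resize(q,None,fx=3,fy=3,interpolation=cv2.INTER_CUBIC),0,0,0,750-3*q.shape[1],cv2.BORDER_CONSTANT)
cv2.imwrite("pics/v.png",np.vstack([f(a)[:180],f(b)[:180],f(d)])[:,:,::-1])
E
```

```text
violet 0 1 [276.2 224.9] [33.9 34.9] area 1151 t 142.0 [0.4428 0.0083 0.018 ] edge 0.0504 0.0513 yaw 11.9
violet 0 2 [188.  171.1] [36.7 37.2] area 1293 t 131.0 [0.4415 0.0062 0.018 ] edge 0.0526 0.0506 yaw 15.6
violet 0 3 [439.2 190.2] [32.2 35.7] area 1095 t 130.0 [0.4424 0.0102 0.018 ] edge 0.053 0.0511 yaw 11.6
  tri [array([0.4409, 0.0085, 0.0125]), np.float64(0.0005)]
violet 1 1 [276. 226.] [31.8 34.1] area 1053 t 142.0 [0.441  0.0086 0.018 ] edge 0.0494 0.0481 yaw 11.9
violet 1 2 [186.6 171.6] [36.9 34. ] area 1190 t 131.0 [0.4409 0.0082 0.018 ] edge 0.0482 0.0508 yaw 16.0
violet 1 3 [440.1 191. ] [30.2 34.3] area 989 t 130.0 [0.4411 0.0088 0.018 ] edge 0.051 0.048 yaw 11.6
  tri [array([0.4408, 0.0086, 0.0173]), np.float64(0.0001)]
aqua 0 1 [398.2 224.2] [34.6 34.5] area 1151 t 160.0 [ 0.4444 -0.1685  0.018 ] edge 0.0497 0.0523 yaw -39.3
aqua 0 2 [314.  169.3] [35.1 35.1] area 1222 t 177.0 [ 0.4433 -0.1699  0.018 ] edge 0.0491 0.0487 yaw -39.3
aqua 0 3 [554.2 188.8] [33.9 36.1] area 1222 t 137.0 [ 0.4444 -0.1647  0.018 ] edge 0.0508 0.0563 yaw -39.7
  tri [array([ 0.4422, -0.17  ,  0.0107]), np.float64(0.0005)]
aqua 1 1 [398.9 225. ] [32.3 34.3] area 1066 t 160.0 [ 0.4431 -0.1697  0.018 ] edge 0.0495 0.0489 yaw -39.5
aqua 1 2 [313.7 169.8] [34.8 34.1] area 1169 t 177.0 [ 0.4426 -0.1695  0.018 ] edge 0.0477 0.0483 yaw -39.6
aqua 1 3 [556.5 190. ] [29.  34.6] area 1026 t 137.0 [ 0.4425 -0.1685  0.018 ] edge 0.0489 0.0482 yaw -39.6
  tri [array([ 0.4423, -0.1697,  0.0163]), np.float64(0.0004)]
recess 1 [400.5  69. ] [ 0.6556 -0.1569  0.028 ] 0.0472 0.0483 yaw -2.8
recess 1 [393.7 126.2] [ 0.584  -0.1522  0.028 ] 0.0485 0.0489 yaw -3.4
recess 2 [299.6  62.7] [ 0.582  -0.1528  0.028 ] 0.0474 0.0481 yaw -6.9
recess 3 [576.   37.6] [ 0.6553 -0.1534  0.028 ] 0.0517 0.0429 yaw -5.2
recess 3 [563.2  93.5] [ 0.5829 -0.1483  0.028 ] 0.0518 0.0438 yaw -2.9
```

View pics/v.png

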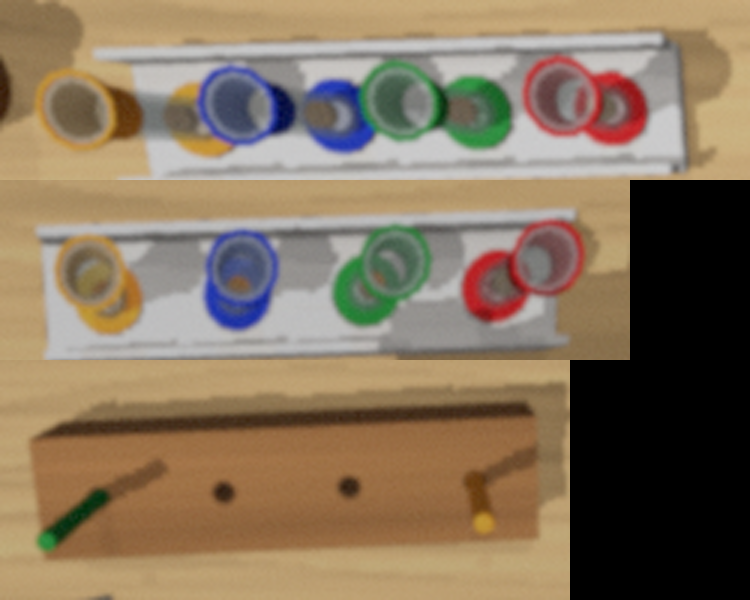

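The crops show clear vial mouths and rod tops: green top (195.7,210) and amber top (341.3,204.3) in w3.

```bash
python3 - <<'E'
from h import *
V={k:(np.load(f"w{k}.npy"),(lambda z:(z["K"],z["W"]))(np.load(f"w{k}c.npz"))) for k in (1,2,3)}
c1,c2,c3=V[1][1],V[2][1],V[3][1]
for n,a,b in [("amber",(55.3,85.7),(280,50)),("blue",(109.3,84.7),(330.3,48.3)),("green",(163.3,83),(382.3,47.3)),("red",(217.3,81.7),(432.7,45.7))]:
    x,r=tri([(c1,a),(c3,b)]); print(n,x.round(4),round(r,4),plane(c1,a,.094).round(4),plane(c3,b,.094).round(4))
s=cv2.imread("pics/scene0.png")[:,:,::-1]; cs=cam("scene")
im=s[205:285,385:475]; cv2.imwrite("pics/sr.png",cv2.resize(im[:,:,::-1],None,fx=6,fy=6,interpolation=cv2.INTER_CUBIC))
for n,t,b in [("green",(195.7,210),(213.7,195)),("amber",(341.3,204.3),(338,190))]:
    print(n,"top",plane(c3,t,.125).round(4),"base",plane(c3,b,.05).round(4),"scene uv of top",proj(cs,plane(c3,t,.125)).round(1), "tri with w2",tri([(c3,t),(c2,(8,181))])[0].round(4) if n=="amber" else "")
for uv in [(c3,(254.3,194.0)),(c3,(296,192.3))]: print("hole",plane(*uv,.05).round(4))
E
```

```text
amber [0.6305 0.2393 0.0945] 0.0 [0.6305 0.2396 0.094 ] [0.6305 0.2393 0.094 ]
blue [0.6321 0.1797 0.0938] 0.0003 [0.6318 0.1795 0.094 ] [0.6324 0.1798 0.094 ]
green [0.6334 0.1186 0.0958] 0.0002 [0.6338 0.1194 0.094 ] [0.6335 0.1183 0.094 ]
red [0.6352 0.0592 0.095 ] 0.0001 [0.6354 0.0595 0.094 ] [0.6352 0.0588 0.094 ]
green top [0.4425 0.3449 0.125 ] base [0.443  0.3443 0.05  ] scene uv of top [456.1 256.1] tri with w2 
amber top [0.4496 0.166  0.125 ] base [0.4502 0.1662 0.05  ] scene uv of top [404.3 216.7] tri with w2 [0.4496 0.1659 0.124 ]
hole [0.4444 0.286  0.05  ]
hole [0.4468 0.2262 0.05  ]
```

View pics/sr.png

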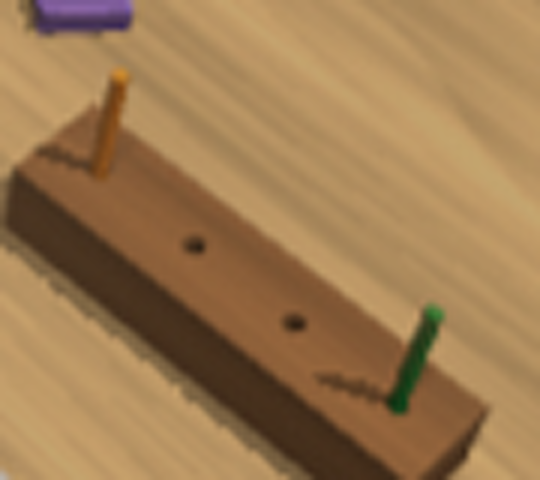

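apply_moves --delta_pos '[[0.0,-0.87,-0.2],[0.0,-0.87,-0.2],[0.0,-0.87,-0.2],[0.0,-0.87,-0.2],[0.0,-0.87,-0.2],[0.0,-0.87,-0.2],[0.0,-0.87,-0.2],[0.0,-0.87,-0.2]]' --dr '[[0,0,0],[0,0,0],[0,0,0],[0,0,0],[0,0,0],[0,0,0],[0,0,0],[0,0,0]]' --jaw '[1,1,1,1,1,1,1,1]'

```text
time: 3.88
tool_pos: [0.498, -0.1343, 0.2768]
tool_rot: [3.141, -0.001, -0.003]
contact_force: [0.5, 0.6, -1.0]
opening: 0.0917
grip_force: 0.0
```

apply_moves --delta_pos '[[0.2,0.0,0],[0.2,0,0],[0.2,0,0],[0.2,0,0],[0.2,0,0],[0.2,0,0]]' --dr '[[0,0,0],[0,0,0],[0,0,0],[0,0,0],[0,0,0],[0,0,0]]' --jaw '[1,1,1,1,1,1]'

```text
time: 4.38
tool_pos: [0.5781, -0.1314, 0.2776]
tool_rot: [3.141, -0.001, -0.001]
contact_force: [0.9, 0.9, -0.6]
opening: 0.0918
grip_force: 0.0
```

```bash
python3 - <<'E'
from h import *
im,c,s=shot("wrist","w4.png"); np.save("w4.npy",im); np.savez("w4c.npz",K=c[0],W=c[1]); print(s["tool_pos"],s["tool_rot"],s["time"])
E
```

```text
[ 0.5781321  -0.13136702  0.27759351] [ 3.14113819e+00 -5.99167913e-04 -8.92031795e-04] 4.3833
```

View pics/w4.png

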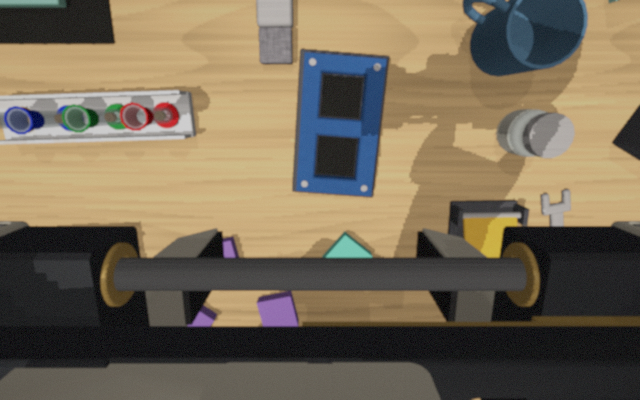

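w4: nest with screws at (312,62), (377,67), (304,184), (368,189), recesses (342,96) and (336,157).

```bash
python3 - <<'E'
from h import *
ld=lambda k:(np.load(f"w{k}.npy"),(lambda z:(z["K"],z["W"]))(np.load(f"w{k}c.npz")))
S={}
for k,sc in {4:[(312,62),(377,67),(304,184),(368,189)],1:[(375,34),(436,41),(362,153),(422,157)]}.items():
    im,c=ld(k); g=cv2.cvtColor(im,cv2.COLOR_RGB2HSV); out=[]
    for u,v in sc:
        p=im[v-6:v+7,u-6:u+7,0].astype(float); w=np.clip(p-np.median(p)-25,0,None); yy,xx=np.mgrid[v-6:v+7,u-6:u+7]
        out.append((np.sum(w*xx)/w.sum(),np.sum(w*yy)/w.sum()))
    S[k]=out; P=np.array([plane(c,q,.028) for q in out]); print(k,P[:,:2].round(4).tolist(),"centre",P.mean(0).round(4))
    d=P[0]-P[2]; d2=P[1]-P[3]; print(" yaw",np.degrees(np.arctan2(d[1],d[0])).round(2),np.degrees(np.arctan2(d2[1],d2[0])).round(2),"len",np.linalg.norm(d).round(4),np.linalg.norm(P[0]-P[1]).round(4))
    # blue outline / recess
    m=cv2.inRange(g,np.array((100,100,40)),np.array((122,255,255)))
    u0,v0=np.mean(sc,0).astype(int); mm=np.zeros_like(m); mm[max(0,v0-85):v0+85,u0-60:u0+60]=m[max(0,v0-85):v0+85,u0-60:u0+60]
    for (ru,rv) in ([(342,96),(336,157)] if k==4 else [(400,69),(394,126)]):
        sub=im[rv-32:rv+32,ru-32:ru+32]; v=sub.max(2); b=(v<60).astype(np.uint8)
        n,l,s,_=cv2.connectedComponentsWithStats(b); i=l[32,32]; r=cv2.minAreaRect(np.argwhere(l==i)[:,::-1].astype(np.float32)); 
        for z in (.016,.028):
            Q=np.array([plane(c,q+np.array([ru-32,rv-32]),z) for q in cv2.boxPoints(r)]); print("  rec",z,Q.mean(0).round(4),np.linalg.norm(Q[1]-Q[0]).round(4),np.linalg.norm(Q[2]-Q[1]).round(4))
c4,c1=ld(4)[1],ld(1)[1]
for a,b in zip(S[4],S[1]): print("screw tri",tri([(c4,a),(c1,b)])[0].round(4))
im=ld(4)[0][40:205,280:400]; cv2.imwrite("pics/n.png",cv2.resize(im[:,:,::-1],None,fx=3.6,fy=3.6,interpolation=cv2.INTER_CUBIC))
E
```

```text
4 [[0.6961, -0.1233], [0.6909, -0.1995], [0.5501, -0.1121], [0.5428, -0.1927]] centre [ 0.62   -0.1569  0.028 ]
 yaw -4.39 -2.61 len 0.1465 0.0763
  rec 0.016 [ 0.657  -0.1586  0.016 ] 0.05 0.0498
  rec 0.028 [ 0.6567 -0.1579  0.028 ] 0.0487 0.0485
  rec 0.016 [ 0.5826 -0.1532  0.016 ] 0.0499 0.0502
  rec 0.028 [ 0.5842 -0.1526  0.028 ] 0.0486 0.0488
1 [[0.6963, -0.1236], [0.6905, -0.1997], [0.5502, -0.1125], [0.5434, -0.1932]] centre [ 0.6201 -0.1572  0.028 ]
 yaw -4.33 -2.53 len 0.1464 0.0763
  rec 0.016 [ 0.6567 -0.1606  0.016 ] 0.0495 0.052
  rec 0.028 [ 0.6555 -0.158   0.028 ] 0.0482 0.0507
  rec 0.016 [ 0.5833 -0.1555  0.016 ] 0.0511 0.0525
  rec 0.028 [ 0.5839 -0.153   0.028 ] 0.0499 0.0512
screw tri [ 0.696  -0.1233  0.0296]
screw tri [ 0.6907 -0.1996  0.028 ]
screw tri [ 0.5506 -0.1122  0.0303]
screw tri [ 0.5439 -0.1921  0.0322]
```

View pics/n.png

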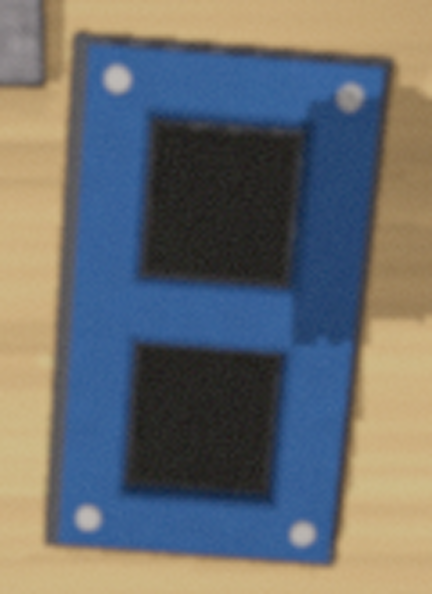

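apply_moves --delta_pos '[[-0.06,-0.07,-0.3],[-0.06,-0.07,-0.3],[-0.06,-0.07,-0.3],[-0.06,-0.07,-0.3],[-0.06,-0.07,-0.3],[-0.06,-0.07,-0.3],[-0.06,-0.07,-0.3]]' --dr '[[0,0,0],[0,0,0],[0,0,0],[0,0,0],[0,0,0],[0,0,0],[0,0,0]]' --jaw '[1,1,1,1,1,1,1]'

```text
time: 5.02
tool_pos: [0.5573, -0.1594, 0.1604]
tool_rot: [3.139, -0.006, 0.0]
contact_force: [0.5, -0.2, 0.4]
opening: 0.0912
grip_force: 0.0
```

```bash
python3 - <<'E'
from h import *
im,c,s=shot("wrist","w5.png"); np.save("w5.npy",im); np.savez("w5c.npz",K=c[0],W=c[1]); print(s["tool_pos"],s["tool_rot"],s["time"])
v=cv2.GaussianBlur(im,(3,3),0).max(2); h=cv2.cvtColor(im,cv2.COLOR_RGB2HSV)
uv=proj(c,[.62,-.156,.028]); print(uv)
n,l,st,ce=cv2.connectedComponentsWithStats((v<60).astype(np.uint8)); n2=[i for i in range(1,n) if 1500<st[i,4]<6000]
for i in n2:
    r=cv2.minAreaRect(np.argwhere(l==i)[:,::-1].astype(np.float32)); Q=np.array([plane(c,q,.016) for q in cv2.boxPoints(r)]); e=Q[1]-Q[0]
    print("black",ce[i].round(1),Q.mean(0).round(4),np.linalg.norm(e).round(4),np.linalg.norm(Q[2]-Q[1]).round(4),round((np.degrees(np.arctan2(e[1],e[0]))+45)%90-45,2))
m=cv2.inRange(h,np.array((100,110,40)),np.array((122,255,255)))
n,l,st,ce=cv2.connectedComponentsWithStats(m); i=1+np.argmax(st[1:,4]); r=cv2.minAreaRect(np.argwhere(l==i)[:,::-1].astype(np.float32)); Q=np.array([plane(c,q,.028) for q in cv2.boxPoints(r)]); e=Q[1]-Q[0]
print("blue",Q.mean(0).round(4),np.linalg.norm(e).round(4),np.linalg.norm(Q[2]-Q[1]).round(4),round((np.degrees(np.arctan2(e[1],e[0]))+45)%90-45,2))
cv2.imwrite("pics/n2.png",cv2.resize(im[0:220,220:430,::-1],None,fx=2.7,fy=2.7,interpolation=cv2.INTER_CUBIC))
E
```

```text
[ 0.55733105 -0.15937981  0.16043769] [ 3.13904924e+00 -6.10661931e-03  3.73174544e-04] 5.0167
[315.06537921 111.84325235]
black [317.5  68.9] [ 0.657  -0.1579  0.016 ] 0.0492 0.0505 -6.64
black [311.9 151.1] [ 0.5831 -0.1531  0.016 ] 0.0503 0.0509 -5.39
blue [ 0.6203 -0.155   0.028 ] 0.1657 0.0958 -7.29
```

View pics/n2.png

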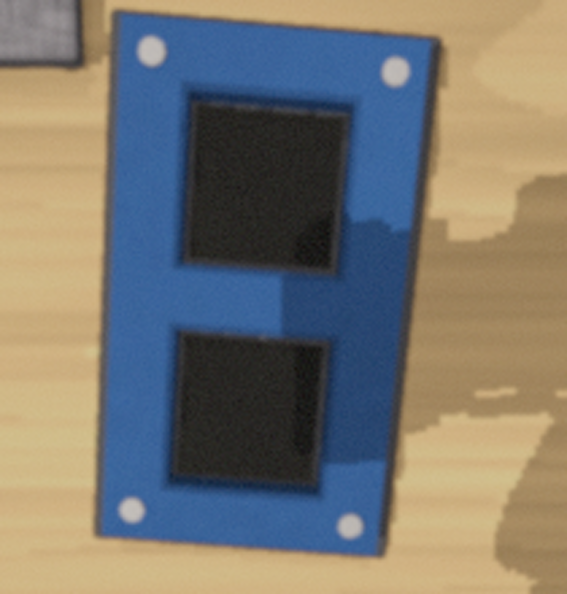

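apply_moves --delta_pos '[[0.04,-0.04,0],[0.08,-0.08,0],[0.08,-0.08,0],[0.08,-0.08,0]]' --dr '[[0,0,0.25],[0,0,0.5],[0,0,0.75],[0,0,0.785]]' --jaw '[1,1,1,1]'

```text
time: 5.4
tool_pos: [0.5886, -0.1917, 0.1584]
tool_rot: [3.139, -0.002, 0.397]
contact_force: [1.1, 0.2, -0.6]
opening: 0.0916
grip_force: 0.0
```

apply_moves --delta_pos '[[0.04,-0.04,0],[0.08,-0.08,0],[0.08,-0.08,0],[0.08,-0.08,0]]' --dr '[[0,0,0.25],[0,0,0.5],[0,0,0.75],[0,0,0.785]]' --jaw '[1,1,1,1]'

```text
time: 5.73
tool_pos: [0.6198, -0.2233, 0.1577]
tool_rot: [3.14, -0.001, 0.787]
contact_force: [0.5, 0.6, -0.9]
opening: 0.0916
grip_force: 0.0
```

apply_moves --delta_pos '[[0,0,0],[0,0,0],[0,0,0],[0,0,0]]' --dr '[[0,0,0.25],[0,0,0.5],[0,0,0.75],[0,0,0.785]]' --jaw '[1,1,1,1]'

```text
time: 6.07
tool_pos: [0.6191, -0.2222, 0.1579]
tool_rot: [3.14, -0.0, 1.178]
contact_force: [0.6, -0.5, -0.6]
opening: 0.0917
grip_force: 0.0
```

apply_moves --delta_pos '[[0,0,0],[0,0,0],[0,0,0],[0,0,0],[0,0,0],[0,0,0],[0,0,0],[0,0,0]]' --dr '[[0,0,0.25],[0,0,0.5],[0,0,0.75],[0,0,0.785],[0,0,0.785],[0,0,0.785],[0,0,0.785],[0,0,0.785]]' --jaw '[1,1,1,1,1,1,1,1]'

```text
time: 6.73
tool_pos: [0.619, -0.223, 0.1569]
tool_rot: [3.141, 0.0, 1.567]
contact_force: [0.2, 0.2, 0.8]
opening: 0.0918
grip_force: 0.0
```

```bash
cat >> h.py <<'E'
def nest(im,c):
    v=cv2.GaussianBlur(im,(3,3),0).max(2); h=cv2.cvtColor(im,cv2.COLOR_RGB2HSV)
    n,l,st,ce=cv2.connectedComponentsWithStats((v<60).astype(np.uint8))
    for i in range(1,n):
        if 1500<st[i,4]<6000:
            r=cv2.minAreaRect(np.argwhere(l==i)[:,::-1].astype(np.float32)); Q=np.array([plane(c,q,.016) for q in cv2.boxPoints(r)]); e=Q[1]-Q[0]
            print("black",ce[i].round(1),Q.mean(0).round(4),plane(c,ce[i],.016).round(4),np.linalg.norm(e).round(4),np.linalg.norm(Q[2]-Q[1]).round(4),round((np.degrees(np.arctan2(e[1],e[0]))+45)%90-45,2))
    m=cv2.inRange(h,np.array((100,110,40)),np.array((122,255,255)))
    n,l,st,ce=cv2.connectedComponentsWithStats(m); i=1+np.argmax(st[1:,4]); ct=max(cv2.findContours((l==i).astype(np.uint8),cv2.RETR_EXTERNAL,cv2.CHAIN_APPROX_NONE)[0],key=len)
    Q=np.array([plane(c,q[0],.028)[:2] for q in ct],np.float32); r=cv2.minAreaRect(Q*1000); print("blue",np.round(r,2) if 0 else r)
E
python3 - <<'E'
from h import *
im,c,s=shot("wrist","w6.png"); np.save("w6.npy",im); np.savez("w6c.npz",K=c[0],W=c[1]); print(s["tool_pos"],s["tool_rot"],s["time"])
z=np.load("w5c.npz"); nest(np.load("w5.npy"),(z["K"],z["W"])); nest(im,c)
E
```

```text
[ 0.61901419 -0.22299262  0.156896  ] [3.14143005e+00 1.56035687e-05 1.56709529e+00] 6.7333
black [317.5  68.9] [ 0.657  -0.1579  0.016 ] [ 0.6575 -0.1582  0.016 ] 0.0492 0.0505 -6.64
black [311.9 151.1] [ 0.5831 -0.1531  0.016 ] [ 0.5837 -0.1528  0.016 ] 0.0503 0.0509 -5.39
blue ((620.3776245117188, -155.87127685546875), (96.52229309082031, 165.82235717773438), 85.63329315185547)
black [278.7 100.7] [ 0.5817 -0.152   0.016 ] [ 0.5822 -0.1516  0.016 ] 0.0509 0.0514 -6.69
black [360.8 106.9] [ 0.6574 -0.1581  0.016 ] [ 0.6568 -0.1573  0.016 ] 0.0505 0.0494 -4.41
blue ((620.0698852539062, -155.92709350585938), (96.62651062011719, 165.91575622558594), 85.63150024414062)
```

apply_moves --delta_pos '[[-0.05,0.02,0],[-0.1,0.03,0],[-0.22,0.065,-0.03],[-0.22,0.065,-0.05],[-0.22,0.065,-0.05]]' --dr '[[0,0,-0.25],[0,0,-0.5],[0,0,-0.7],[0,0,-0.7],[0,0,-0.7]]' --jaw '[1,1,1,1,1]'

```text
time: 7.2
tool_pos: [0.5275, -0.1955, 0.1352]
tool_rot: [-3.136, -0.001, 1.218]
contact_force: [1.6, 0.5, 0.5]
opening: 0.0918
grip_force: 0.0
```

apply_moves --delta_pos '[[-0.1,0.03,0],[-0.22,0.067,-0.05],[-0.22,0.067,-0.05],[-0.22,0.067,-0.05],[-0.22,0.067,-0.05],[-0.22,0.067,-0.05],[-0.22,0.067,-0.05]]' --dr '[[0,0,-0.25],[0,0,-0.5],[0,0,-0.675],[0,0,-0.675],[0,0,-0.675],[0,0,-0.675],[0,0,-0.675]]' --jaw '[1,1,1,1,1,1,1]'

```text
time: 7.78
tool_pos: [0.4452, -0.1713, 0.1176]
tool_rot: [3.139, -0.001, 0.884]
contact_force: [0.1, -0.2, 0.4]
opening: 0.0919
grip_force: 0.0
```

```bash
cat >> h.py <<'E'
def slab(im,c,lo,hi,z=.018,near=None):
    h=cv2.cvtColor(im,cv2.COLOR_RGB2HSV); m=cv2.inRange(h,np.array(lo),np.array(hi)); v=h[:,:,2]
    n,l,s,ce=cv2.connectedComponentsWithStats(m)
    for i in range(1,n):
        if s[i,4]<600: continue
        t,_=cv2.threshold(v[l==i].reshape(-1,1),0,255,cv2.THRESH_OTSU)
        ct=max(cv2.findContours(((l==i)&(v>t*.93)).astype(np.uint8),cv2.RETR_EXTERNAL,cv2.CHAIN_APPROX_NONE)[0],key=len)
        Q=np.array([plane(c,q[0],z)[:2] for q in ct],np.float32); r=cv2.minAreaRect(Q*1000); print("slab",ce[i].round(),s[i,4],np.round(r[0],1),np.round(r[1],1),round(r[2],1),"t",t)
VI=((118,60,30),(155,255,255)); AQ=((75,60,50),(95,255,255))
E
python3 - <<'E'
from h import *
im,c,s=shot("wrist","w7.png"); print(s["tool_pos"],s["tool_rot"],s["time"]); slab(im,c,*AQ); slab(im,c,*VI)
E
```

```text
[ 0.44515226 -0.17133234  0.11757866] [ 3.13868614e+00 -5.15376161e-04  8.83779847e-01] 7.7833
slab [315. 186.] 3417 [ 442.4 -169.1] [48.4 49.5] 50.6 t 159.0
slab [166.  22.] 3618 [440.5   8.5] [49.1 49.1] 11.9 t 121.0
slab [36. 48.] 5036 [342.2  55.1] [49.5 49.4] 52.3 t 116.0
slab [161. 160.] 3950 [356.4 -70.7] [49.7 49.3] 12.0 t 127.0
```

apply_moves --delta_pos '[[-0.002,0.003,-0.08],[-0.002,0.003,-0.16],[-0.002,0.003,-0.22],[-0.002,0.003,-0.22],[-0.002,0.003,-0.22],[-0.002,0.003,-0.22]]' --dr '[[0,0,0],[0,0,0],[0,0,0],[0,0,0],[0,0,0],[0,0,0]]' --jaw '[1,1,1,1,1,1]'

```text
time: 8.33
tool_pos: [0.4436, -0.1698, 0.03]
tool_rot: [3.139, -0.0, 0.883]
contact_force: [-0.7, -0.2, -0.0]
opening: 0.0918
grip_force: 0.0
```

apply_moves --delta_pos '[[-0.003,0.001,-0.02],[-0.003,0.001,-0.041],[-0.003,0.001,-0.041],[-0.003,0.001,-0.041],[-0.003,0.001,-0.041],[-0.003,0.001,-0.041],[-0.003,0.001,-0.041],[-0.003,0.001,-0.041]]' --dr '[[0,0,0],[0,0,0],[0,0,0],[0,0,0],[0,0,0],[0,0,0],[0,0,0],[0,0,0]]' --jaw '[1,1,1,0.45,0.45,0.45,0.45,0.45]' --force 20

```text
time: 9.0
tool_pos: [0.4412, -0.1688, 0.0126]
tool_rot: [3.141, -0.0, 0.882]
contact_force: [0.3, 0.0, 0.6]
opening: 0.0627
grip_force: 0.0
```

apply_moves --delta_pos '[[0,0,0],[0,0,0],[0,0,0],[0,0,0]]' --dr '[[0,0,0],[0,0,0],[0,0,0],[0,0,0]]' --jaw '[0.45,0.45,0.45,0.45]' --force 20

```text
time: 9.33
tool_pos: [0.441, -0.1687, 0.0124]
tool_rot: [3.142, 0.0, 0.882]
contact_force: [0.0, 0.0, 0.2]
opening: 0.042
grip_force: 0.0
```

```bash
python3 - <<'E'
from h import *
im,c,s=shot("wrist","w8.png"); print(s["tool_pos"],s["opening"],s["contact_force"]); slab(im,c,*AQ)
E
```

```text
[ 0.44102404 -0.16868473  0.01238183] 0.04197762737489862 [0.00203182 0.02768733 0.17242647]
slab [322. 219.] 7034 [ 444.5 -166.2] [41.9 49.5] 50.5 t 163.0
```

View pics/w8.png

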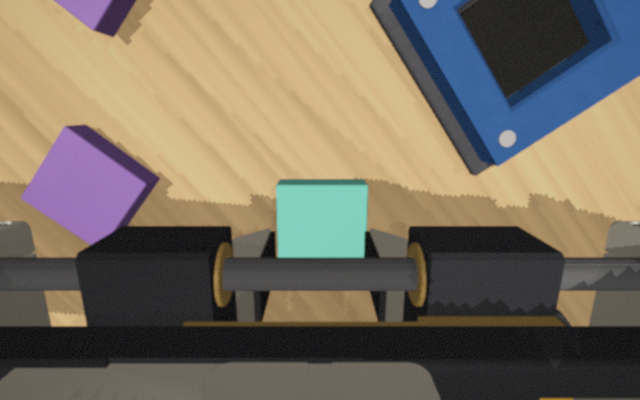

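w8: the aqua slab sits between the fingers (278–367, 183–258), with pads close to its sides, but the reading is odd. I'll close further to see whether it takes hold.

apply_moves --delta_pos '[[0,0,0],[0,0,0],[0,0,0],[0,0,0]]' --dr '[[0,0,0],[0,0,0],[0,0,0],[0,0,0]]' --jaw '[0.38,0.38,0.38,0.38]' --force 20

```text
time: 9.72
tool_pos: [0.441, -0.1687, 0.0124]
tool_rot: [3.142, 0.0, 0.882]
contact_force: [0.7, -0.8, 0.1]
opening: 0.0352
grip_force: 0.0
```

```bash
python3 - <<'E'
from h import *
im,c,s=shot("wrist","w9.png"); print(s["tool_pos"],s["opening"],s["contact_force"],s["grip_force"]); slab(im,c,*AQ)
a=np.load("w6.npy") ; cv2.imwrite("pics/w9c.png",cv2.resize(np.hstack([im[170:340,220:420]]),None,fx=3.5,fy=3.5,interpolation=cv2.INTER_CUBIC)[:,:,::-1])
E
```

```text
[ 0.44103691 -0.1686809   0.01236796] 0.035167865821984834 [ 0.65893855 -0.8447901   0.07421779] 0.0
slab [321. 218.] 6728 [ 444.5 -166.2] [41.9 49.4] 50.5 t 165.0
```

View pics/w9c.png

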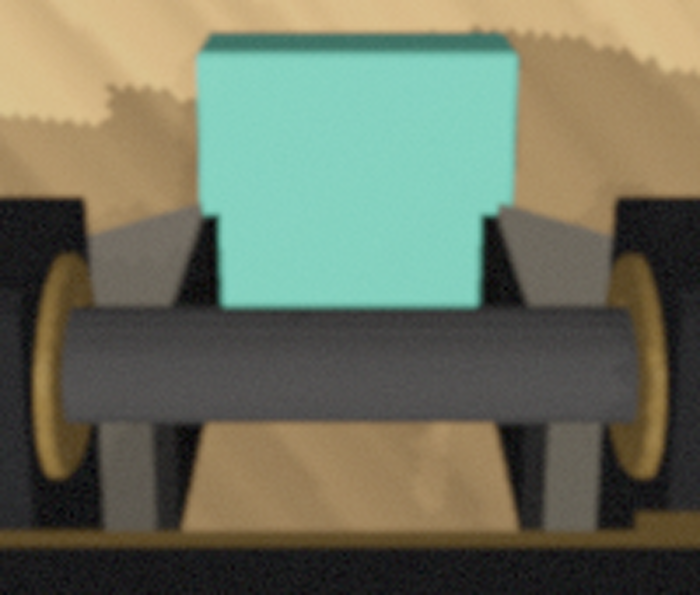

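The pads lie above the slab, so they evidently start some way behind the finger ends. I'll open, go lower and close again.

apply_moves --delta_pos '[[0,0,0],[0,0,0],[0,0,0],[0,0,0],[0,0,0],[0.003,-0.001,0],[0.003,-0.001,-0.02],[0.003,-0.001,-0.02]]' --dr '[[0,0,0],[0,0,0],[0,0,0],[0,0,0],[0,0,0],[0,0,0],[0,0,0],[0,0,0]]' --jaw '[0.75,0.75,0.75,0.75,0.75,0.75,0.75,0.75]'

```text
time: 10.43
tool_pos: [0.4417, -0.1688, 0.0033]
tool_rot: [-3.14, 0.0, 0.882]
contact_force: [-0.3, 0.3, -0.8]
opening: 0.0688
grip_force: 0.0
```

apply_moves --delta_pos '[[0,0,0],[0,0,0],[0,0,0],[0,0,0],[0,0,0],[0,0,0],[0,0,0],[0,0,0]]' --dr '[[0,0,0],[0,0,0],[0,0,0],[0,0,0],[0,0,0],[0,0,0],[0,0,0],[0,0,0]]' --jaw '[0.45,0.45,0.45,0.45,0.45,0.45,0.45,0.45]' --force 20

```text
time: 11.1
tool_pos: [0.4423, -0.1691, 0.0045]
tool_rot: [3.141, -0.0, 0.882]
contact_force: [0.2, 0.3, 0.2]
opening: 0.0412
grip_force: 0.0
```

```bash
python3 - <<'E'
from h import *
im,c,s=shot("wrist","w10.png"); slab(im,c,*AQ)
sc,cs,_=shot("scene"); tp,ct,_=shot("top")
print(proj(cs,s["tool_pos"]),proj(ct,s["tool_pos"]))
u,v=proj(cs,s["tool_pos"]).astype(int)
a=cv2.resize(im[170:340,220:420],(400,340)); b=cv2.resize(sc[v-60:v+25,u-50:u+50],(400,340),interpolation=cv2.INTER_CUBIC)
cv2.imwrite("pics/w10c.png",np.hstack([a,b])[:,:,::-1])
E
```

```text
slab [319. 221.] 6914 [ 445.8 -164.7] [38.  49.4] 50.6 t 162.0
[329.28971006 179.37854788] [345.21812668 228.47027581]
```

View pics/w10c.png

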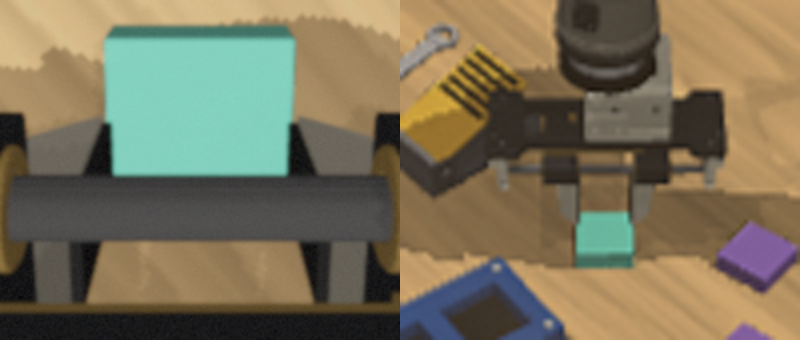

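The fingers still overlap the slab's top edges without force, in both views, so their real ends sit above the slab even though the reported TCP is at z=0.0045. I'll probe downward gently and watch the force.

apply_moves --delta_pos '[[0,0,-0.005],[0,0,-0.01],[0,0,-0.01],[0,0,-0.01]]' --dr '[[0,0,0],[0,0,0],[0,0,0],[0,0,0]]' --jaw '[0.45,0.45,0.45,0.45]'

```text
time: 11.58
tool_pos: [0.4421, -0.169, 0.0002]
tool_rot: [-3.141, 0.0, 0.882]
contact_force: [-0.9, 0.4, 0.2]
opening: 0.0413
grip_force: 0.0
```

apply_moves --delta_pos '[[0,0,-0.005],[0,0,-0.01],[0,0,-0.01],[0,0,-0.01]]' --dr '[[0,0,0],[0,0,0],[0,0,0],[0,0,0]]' --jaw '[0.45,0.45,0.45,0.45]'

```text
time: 11.92
tool_pos: [0.4421, -0.169, -0.0038]
tool_rot: [-3.141, 0.0, 0.882]
contact_force: [-0.4, 0.6, 0.8]
opening: 0.0412
grip_force: 0.0
```

The TCP reads below the table with no contact, so the finger ends do lie behind the stated TCP. I'll keep probing.

apply_moves --delta_pos '[[0,0,-0.005],[0,0,-0.01],[0,0,-0.01],[0,0,-0.01]]' --dr '[[0,0,0],[0,0,0],[0,0,0],[0,0,0]]' --jaw '[0.45,0.45,0.45,0.45]'

```text
time: 12.25
tool_pos: [0.4421, -0.169, -0.0077]
tool_rot: [-3.141, 0.0, 0.882]
contact_force: [-0.6, -0.4, 0.6]
opening: 0.0412
grip_force: 0.0
```

apply_moves --delta_pos '[[0,0,-0.005],[0,0,-0.01],[0,0,-0.01],[0,0,-0.01]]' --dr '[[0,0,0],[0,0,0],[0,0,0],[0,0,0]]' --jaw '[0.45,0.45,0.45,0.45]'

```text
time: 12.58
tool_pos: [0.4421, -0.169, -0.0118]
tool_rot: [-3.141, 0.0, 0.882]
contact_force: [0.3, -0.9, -0.0]
opening: 0.0412
grip_force: 0.0
```

apply_moves --delta_pos '[[0,0,-0.0025],[0,0,-0.005],[0,0,-0.0075],[0,0,-0.01],[0,0,-0.01]]' --dr '[[0,0,0],[0,0,0],[0,0,0],[0,0,0],[0,0,0]]' --jaw '[0.45,0.45,0.45,0.45,0.45]'

```text
time: 13.0
tool_pos: [0.4421, -0.169, -0.0158]
tool_rot: [-3.141, 0.0, 0.882]
contact_force: [0.6, 1.0, 0.4]
opening: 0.0412
grip_force: 0.0
```

apply_moves --delta_pos '[[0,0,-0.0025],[0,0,-0.005],[0,0,-0.005]]' --dr '[[0,0,0],[0,0,0],[0,0,0]]' --jaw '[0.45,0.45,0.45]'

```text
time: 13.25
tool_pos: [0.4422, -0.1691, -0.0161]
tool_rot: [3.141, 0.0, 0.883]
contact_force: [-5.0, 0.7, 19.3]
opening: 0.0412
grip_force: 9.7
```

Contact comes at reported z≈-0.0157 with the slab top at 0.018, so the real finger ends are about 34 mm above the reported TCP; I'll allow for that from here on. I'll lift, open and regrasp at true tip height 0.013.

apply_moves --delta_pos '[[0,0,0.025],[0,0,0.025],[0,0,0.025],[0,0,0.025],[0,0,0.025],[0,0,0.025],[0,0,0.025]]' --dr '[[0,0,0],[0,0,0],[0,0,0],[0,0,0],[0,0,0],[0,0,0],[0,0,0]]' --jaw '[0.45,0.75,0.75,0.75,0.75,0.75,0.75]'

```text
time: 13.83
tool_pos: [0.442, -0.169, -0.008]
tool_rot: [-3.141, 0.0, 0.882]
contact_force: [-0.3, 0.2, -0.3]
opening: 0.0681
grip_force: 0.0
```

apply_moves --delta_pos '[[0,0,-0.01],[0,0,-0.02],[0,0,-0.033],[0,0,-0.033],[0,0,-0.033],[0,0,-0.033],[0,0,-0.033],[0,0,-0.033]]' --dr '[[0,0,0],[0,0,0],[0,0,0],[0,0,0],[0,0,0],[0,0,0],[0,0,0],[0,0,0]]' --jaw '[0.75,0.75,0.75,0.75,0.45,0.45,0.45,0.45]' --force 20

```text
time: 14.5
tool_pos: [0.4423, -0.1691, -0.0207]
tool_rot: [3.141, -0.0, 0.882]
contact_force: [-0.4, 0.6, -1.8]
opening: 0.0493
grip_force: 20.0
```

apply_moves --delta_pos '[[0,0,0],[0,0,0],[0,0,0],[0,0,0]]' --dr '[[0,0,0],[0,0,0],[0,0,0],[0,0,0]]' --jaw '[0.45,0.45,0.45,0.45]'

```text
time: 14.83
tool_pos: [0.4423, -0.1692, -0.0207]
tool_rot: [3.141, -0.0, 0.882]
contact_force: [0.6, -0.2, 1.5]
opening: 0.0494
grip_force: 20.0
```

apply_moves --delta_pos '[[0,0,0.08],[0,0,0.15],[0.07,0,0.15],[0.15,0.013,0.15],[0.27,0.013,0.15],[0.27,0.013,0.15]]' --dr '[[0,0,0],[0,0,0],[0,0,0.2],[0,0,0.4],[0,0,0.6],[0,0,0.6]]' --jaw '[0.45,0.45,0.45,0.45,0.45,0.45]'

```text
time: 15.33
tool_pos: [0.5561, -0.1642, 0.0398]
tool_rot: [3.135, -0.001, 1.188]
contact_force: [-1.3, 0.1, -0.9]
opening: 0.0495
grip_force: 20.0
```

apply_moves --delta_pos '[[0.07,0,0],[0.15,0.013,0],[0.267,0.013,0],[0.267,0.013,0],[0.267,0.013,0],[0.267,0.013,0],[0.267,0.013,0],[0.267,0.013,0]]' --dr '[[0,0,0.2],[0,0,0.4],[0,0,0.625],[0,0,0.625],[0,0,0.625],[0,0,0.625],[0,0,0.625],[0,0,0.625]]' --jaw '[0.45,0.45,0.45,0.45,0.45,0.45,0.45,0.45]'

```text
time: 16.0
tool_pos: [0.6557, -0.1589, 0.0393]
tool_rot: [-3.141, -0.0, 1.494]
contact_force: [-0.2, -0.8, -0.9]
opening: 0.0495
grip_force: 20.0
```

```bash
python3 - <<'E'
from h import *
im,c,s=shot("wrist","w11.png"); print(s["tool_pos"],s["tool_rot"],s["opening"],s["grip_force"]); slab(im,c,*AQ,z=s["tool_pos"][2]+.0387)
E
```

```text
[ 0.65572444 -0.15885092  0.03930887] [-3.14062301e+00 -1.82790594e-04  1.49355196e+00] 0.04948384163719146 19.99983161687851
slab [320. 225.] 7304 [ 656.4 -147.5] [27.1 49.8] 85.6 t 168.0
slab [320. 295.] 1118 [ 653.8 -181. ] [ 4.8 49.1] 85.6 t 181.0
```

apply_moves --delta_pos '[[0.0035,0,-0.03],[0.0035,0,-0.06],[0.0035,0,-0.07],[0.0035,0,-0.08],[0.0035,0,-0.085],[0.0035,0,-0.09],[0.0035,0,-0.095]]' --dr '[[0,0,0],[0,0,0],[0,0,0],[0,0,0],[0,0,0],[0,0,0],[0,0,0]]' --jaw '[0.45,0.45,0.45,0.45,0.45,0.45,0.45]'

```text
time: 16.63
tool_pos: [0.6586, -0.1588, 0.0012]
tool_rot: [3.141, 0.0, 1.495]
contact_force: [-1.3, 0.4, -0.4]
opening: 0.0495
grip_force: 20.0
```

apply_moves --delta_pos '[[-0.003,0,0],[-0.003,0,-0.004],[-0.003,0,-0.008],[-0.003,0,-0.012],[-0.003,0,-0.012]]' --dr '[[0,0,0],[0,0,0],[0,0,0],[0,0,0],[0,0,0]]' --jaw '[0.45,0.45,0.45,0.45,0.45]'

```text
time: 17.05
tool_pos: [0.6571, -0.1586, -0.0039]
tool_rot: [-3.141, -0.0, 1.495]
contact_force: [0.1, 0.3, -1.7]
opening: 0.0497
grip_force: 20.0
```

apply_moves --delta_pos '[[0,0,0],[0,0,0],[0,0,0.025],[0,0,0.05],[0,0,0.06],[0,0,0.06],[0,0,0.06],[0,0,0.06]]' --dr '[[0,0,0],[0,0,0],[0,0,0],[0,0,0],[0,0,0],[0,0,0],[0,0,0],[0,0,0]]' --jaw '[0.65,0.65,0.65,0.65,0,0,0,0]'

```text
time: 17.72
tool_pos: [0.6571, -0.1586, 0.0204]
tool_rot: [-3.142, -0.0, 1.495]
contact_force: [0.5, 0.3, -0.2]
opening: 0.0374
grip_force: 0.0
```

apply_moves --delta_pos '[[0,0,0],[0,0,0],[0,0,0],[0,0,0],[0,0,0],[0,0,-0.02],[0,0,-0.04],[0,0,-0.05]]' --dr '[[0,0,0],[0,0,0],[0,0,0],[0,0,0],[0,0,0],[0,0,0],[0,0,0],[0,0,0]]' --jaw '[0,0,0,0,0,0,0,0]'

```text
time: 18.38
tool_pos: [0.6566, -0.1585, -0.0012]
tool_rot: [-3.14, -0.0, 1.495]
contact_force: [-0.7, 0.1, 3.4]
opening: 0.0002
grip_force: 2.3
```

apply_moves --delta_pos '[[0,0,-0.003],[0,0,-0.006],[0,0,-0.009],[0,0,-0.009]]' --dr '[[0,0,0],[0,0,0],[0,0,0],[0,0,0]]' --jaw '[0,0,0,0]'

```text
time: 18.72
tool_pos: [0.6569, -0.1586, -0.0033]
tool_rot: [-3.141, -0.0, 1.495]
contact_force: [-0.7, 1.4, -0.2]
opening: 0.0004
grip_force: 0.0
```

apply_moves --delta_pos '[[0,0,-0.003],[0,0,-0.006],[0,0,-0.009],[0,0,-0.012],[0,0,-0.012],[0,0,-0.012]]' --dr '[[0,0,0],[0,0,0],[0,0,0],[0,0,0],[0,0,0],[0,0,0]]' --jaw '[0,0,0,0,0,0]'

```text
time: 19.22
tool_pos: [0.6574, -0.1587, -0.006]
tool_rot: [3.141, 0.0, 1.495]
contact_force: [-7.5, 2.2, 14.8]
opening: 0.0003
grip_force: 7.3
```

apply_moves --delta_pos '[[0,0,-0.0025],[0,0,-0.0025],[0,0,-0.0025],[0,0,-0.0025]]' --dr '[[0,0,0],[0,0,0],[0,0,0],[0,0,0]]' --jaw '[0,0,0,0]'

```text
time: 19.55
tool_pos: [0.6575, -0.1588, -0.0061]
tool_rot: [3.14, 0.001, 1.495]
contact_force: [-9.6, 3.0, 19.4]
opening: 0.0002
grip_force: 9.9
```

apply_moves --delta_pos '[[0,0,0.08],[-0.05,0.04,0.15],[-0.14,0.1,0.17],[-0.22,0.16,0.17],[-0.3,0.22,0.17],[-0.3,0.22,0.17],[-0.3,0.22,0.17]]' --dr '[[0,0,0],[0,0,0],[0,0,0.2],[0,0,0.4],[0,0,0.5],[0,0,0.5],[0,0,0.5]]' --jaw '[0,0.5,0.75,0.75,0.75,0.75,0.75]'

```text
time: 20.13
tool_pos: [0.5358, -0.0694, 0.059]
tool_rot: [-3.141, -0.0, 1.746]
contact_force: [1.2, -0.1, 0.5]
opening: 0.036
grip_force: 0.0
```

apply_moves --delta_pos '[[-0.06,0.05,0],[-0.14,0.1,0],[-0.241,0.1985,0],[-0.241,0.1985,0],[-0.241,0.1985,0],[-0.241,0.1985,0],[-0.241,0.1985,0],[-0.241,0.1985,0]]' --dr '[[0,0,0.066],[0,0,0.066],[0,0,0.066],[0,0,0.066],[0,0,0.066],[0,0,0.066],[0,0,0.066],[0,0,0.066]]' --jaw '[0.75,0.75,0.75,0.75,0.75,0.75,0.75,0.75]'

```text
time: 20.8
tool_pos: [0.4429, 0.0076, 0.0591]
tool_rot: [3.14, 0.001, 1.777]
contact_force: [-0.1, -0.0, 0.3]
opening: 0.0692
grip_force: 0.0
```

```bash
python3 - <<'E'
from h import *
im,c,s=shot("wrist","w12.png"); print(s["tool_pos"],s["tool_rot"],s["opening"]); slab(im,c,*VI); slab(im,c,*AQ,z=.028)
E
```

```text
[0.44287663 0.00761478 0.05909305] [3.13971231e+00 8.54990588e-04 1.77658333e+00] 0.06919726278770123
slab [182. 102.] 6649 [342.4  55.7] [49.5 49.1] 52.4 t 123.0
slab [316. 201.] 5236 [440.1   9.4] [49.2 49.5] 11.8 t 128.0
```

apply_moves --delta_pos '[[-0.0055,0.003,-0.08],[-0.0055,0.003,-0.14],[-0.0055,0.003,-0.14],[-0.0055,0.003,-0.14],[-0.0055,0.003,-0.14]]' --dr '[[0,0,0.003],[0,0,0.003],[0,0,0.003],[0,0,0.003],[0,0,0.003]]' --jaw '[0.75,0.75,0.75,0.75,0.75]'

```text
time: 21.27
tool_pos: [0.4397, 0.0094, 0.0037]
tool_rot: [3.141, 0.0, 1.779]
contact_force: [-0.8, -0.1, 0.4]
opening: 0.0691
grip_force: 0.0
```

apply_moves --delta_pos '[[0.002,-0.001,-0.04],[0.002,-0.001,-0.061],[0.002,-0.001,-0.061],[0.002,-0.001,-0.061],[0.002,-0.001,-0.061],[0.002,-0.001,-0.061],[0.002,-0.001,-0.061],[0.002,-0.001,-0.061]]' --dr '[[0,0,0],[0,0,0],[0,0,0],[0,0,0],[0,0,0],[0,0,0],[0,0,0],[0,0,0]]' --jaw '[0.75,0.75,0.75,0.75,0.45,0.45,0.45,0.45]' --force 20

```text
time: 21.93
tool_pos: [0.4398, 0.0095, -0.0209]
tool_rot: [3.141, 0.0, 1.779]
contact_force: [-0.5, -0.5, 3.8]
opening: 0.0498
grip_force: 20.0
```

apply_moves --delta_pos '[[0,0,0],[0,0,0],[0,0,0]]' --dr '[[0,0,0],[0,0,0],[0,0,0]]' --jaw '[0.45,0.45,0.45]'

```text
time: 22.18
tool_pos: [0.4398, 0.0095, -0.021]
tool_rot: [3.141, 0.0, 1.779]
contact_force: [-0.1, -0.9, 6.3]
opening: 0.0496
grip_force: 20.0
```

apply_moves --delta_pos '[[0,0,0.08],[0,0,0.15],[0.07,-0.08,0.15],[0.13,-0.15,0.15],[0.2,-0.22,0.15],[0.28,-0.31,0.15],[0.28,-0.31,0.15]]' --dr '[[0,0,0],[0,0,0],[0,0,-0.15],[0,0,-0.3],[0,0,-0.45],[0,0,-0.569],[0,0,-0.569]]' --jaw '[0.45,0.45,0.45,0.45,0.45,0.45,0.45]'

```text
time: 22.77
tool_pos: [0.5559, -0.1197, 0.0388]
tool_rot: [3.136, 0.002, 1.489]
contact_force: [-0.4, 1.0, -2.1]
opening: 0.0494
grip_force: 20.0
```

apply_moves --delta_pos '[[0.079,-0.0965,0],[0.079,-0.0965,0],[0.079,-0.0965,0],[0.079,-0.0965,0],[0.079,-0.0965,0],[0.079,-0.0965,0],[0.079,-0.0965,0]]' --dr '[[0,0,0],[0,0,0],[0,0,0],[0,0,0],[0,0,0],[0,0,0],[0,0,0]]' --jaw '[0.45,0.45,0.45,0.45,0.45,0.45,0.45]'

```text
time: 23.35
tool_pos: [0.5825, -0.1521, 0.0387]
tool_rot: [-3.141, -0.0, 1.496]
contact_force: [0.2, 0.3, -0.9]
opening: 0.0497
grip_force: 20.0
```

```bash
python3 - <<'E'
from h import *
im,c,s=shot("wrist","w13.png"); print(s["tool_pos"],s["tool_rot"],s["opening"],s["grip_force"]); slab(im,c,*VI,z=s["tool_pos"][2]+.0387);slab(im,c,*AQ,z=.028)
E
```

```text
[ 0.58251896 -0.15206522  0.0387297 ] [-3.14121222e+00 -2.08155613e-04  1.49589203e+00] 0.049684837905405003 19.999149441719055
slab [319. 225.] 7159 [ 583.1 -140.9] [26.6 50.1] 85.7 t 150.0
slab [319. 295.] 1236 [ 580.5 -174.4] [ 5.4 49.2] 85.7 t 161.0
slab [442. 204.] 4630 [ 657.2 -153.4] [39.3 50. ] 85.7 t 165.0
```

apply_moves --delta_pos '[[0.002,-0.002,-0.03],[0.002,-0.002,-0.06],[0.002,-0.002,-0.07],[0.002,-0.002,-0.075],[0.002,-0.002,-0.08],[0.002,-0.002,-0.085],[0.002,-0.002,-0.085]]' --dr '[[0,0,0],[0,0,0],[0,0,0],[0,0,0],[0,0,0],[0,0,0],[0,0,0]]' --jaw '[0.45,0.45,0.45,0.45,0.45,0.45,0.45]'

```text
time: 23.98
tool_pos: [0.5838, -0.1537, 0.0043]
tool_rot: [-3.141, -0.0, 1.495]
contact_force: [0.7, 0.8, -1.9]
opening: 0.0496
grip_force: 20.0
```

apply_moves --delta_pos '[[-0.001,0.002,-0.004],[-0.001,0.002,-0.008],[-0.001,0.002,-0.012],[-0.001,0.002,-0.016],[-0.001,0.002,-0.02],[-0.001,0.002,-0.02]]' --dr '[[0,0,0],[0,0,0],[0,0,0],[0,0,0],[0,0,0],[0,0,0]]' --jaw '[0.45,0.45,0.45,0.45,0.45,0.45]'

```text
time: 24.48
tool_pos: [0.5832, -0.1531, -0.0038]
tool_rot: [-3.141, -0.0, 1.495]
contact_force: [0.2, -0.5, -1.3]
opening: 0.0497
grip_force: 20.0
```

apply_moves --delta_pos '[[0,0,0],[0,0,0],[0,0,0.025],[0,0,0.05],[0,0,0.06],[0,0,0.06],[0,0,0.06],[0,0,0.06]]' --dr '[[0,0,0],[0,0,0],[0,0,0],[0,0,0],[0,0,0],[0,0,0],[0,0,0],[0,0,0]]' --jaw '[0.65,0.65,0.65,0.65,0,0,0,0]'

```text
time: 25.15
tool_pos: [0.5833, -0.153, 0.0206]
tool_rot: [3.142, -0.0, 1.495]
contact_force: [-0.1, 0.2, -0.1]
opening: 0.0374
grip_force: 0.0
```

apply_moves --delta_pos '[[0,0,0],[0,0,0],[0,0,0],[0,0,0],[0,0,0],[0,0,-0.02],[0,0,-0.04],[0,0,-0.05]]' --dr '[[0,0,0],[0,0,0],[0,0,0],[0,0,0],[0,0,0],[0,0,0],[0,0,0],[0,0,0]]' --jaw '[0,0,0,0,0,0,0,0]'

```text
time: 25.82
tool_pos: [0.5827, -0.1528, -0.0009]
tool_rot: [-3.14, -0.0, 1.495]
contact_force: [-0.8, 0.8, 4.7]
opening: 0.0009
grip_force: 2.3
```

apply_moves --delta_pos '[[0,0,-0.004],[0,0,-0.008],[0,0,-0.012],[0,0,-0.016],[0,0,-0.018],[0,0,-0.018]]' --dr '[[0,0,0],[0,0,0],[0,0,0],[0,0,0],[0,0,0],[0,0,0]]' --jaw '[0,0,0,0,0,0]'

```text
time: 26.32
tool_pos: [0.583, -0.1529, -0.006]
tool_rot: [-3.141, -0.0, 1.495]
contact_force: [-4.8, 1.7, 8.5]
opening: 0.0004
grip_force: 4.3
```

apply_moves --delta_pos '[[0,0,-0.004],[0,0,-0.005],[0,0,-0.005],[0,0,-0.005]]' --dr '[[0,0,0],[0,0,0],[0,0,0],[0,0,0]]' --jaw '[0,0,0,0]'

```text
time: 26.65
tool_pos: [0.5831, -0.153, -0.0062]
tool_rot: [3.141, 0.0, 1.495]
contact_force: [-9.3, 3.8, 21.1]
opening: 0.0002
grip_force: 10.7
```

Both slabs are flush and bottomed. Next the amber rod, at (0.450, 0.166).

apply_moves --delta_pos '[[0,0,0.1],[0,0.05,0.2],[-0.05,0.1,0.3],[-0.1,0.2,0.35],[-0.15,0.3,0.35],[-0.2,0.4,0.35],[-0.24,0.5,0.35],[-0.24,0.6,0.35]]' --dr '[[0,0,0],[0,0,0],[0,0,0],[0,0,0],[0,0,0],[0,0,0],[0,0,0],[0,0,0]]' --jaw '[0.3,0.35,0.35,0.35,0.35,0.35,0.35,0.35]'

```text
time: 27.32
tool_pos: [0.4885, 0.0692, 0.1318]
tool_rot: [3.141, 0.0, 1.494]
contact_force: [0.3, 0.5, 0.6]
opening: 0.0321
grip_force: 0.0
```

apply_moves --delta_pos '[[-0.093,0.1,0],[-0.093,0.198,0],[-0.093,0.198,0],[-0.093,0.198,0],[-0.093,0.198,0],[-0.093,0.198,0],[-0.093,0.198,0]]' --dr '[[0,0,0],[0,0,0],[0,0,0],[0,0,0],[0,0,0],[0,0,0],[0,0,0]]' --jaw '[0.35,0.35,0.35,0.35,0.35,0.35,0.35]'

```text
time: 27.9
tool_pos: [0.4537, 0.1459, 0.1312]
tool_rot: [3.141, 0.0, 1.493]
contact_force: [-0.0, -0.1, -0.3]
opening: 0.032
grip_force: 0.0
```

```bash
python3 - <<'E'
from h import *
im,c,s=shot("wrist","w14.png"); print(s["tool_pos"],s["tool_rot"],s["opening"])
print("pred top",proj(c,[.4496,.166,.125]),proj(c,[.4502,.1662,.05]))
h=cv2.cvtColor(im,cv2.COLOR_RGB2HSV)[100:240,250:400]; m=cv2.inRange(h,np.array((12,170,60)),np.array((28,255,255)))
n,l,st,ce=cv2.connectedComponentsWithStats(m)
for i in range(1,n):
    if st[i,4]>25: print(st[i]+[250,100,0,0,0],ce[i]+[250,100])
cv2.imwrite("pics/w14c.png",cv2.resize(im[90:260,220:420,::-1],None,fx=3.5,fy=3.5,interpolation=cv2.INTER_CUBIC))
E
```

```text
[0.45370082 0.14593529 0.13118355] [3.14125612e+00 2.61715252e-04 1.49276950e+00] 0.03195217699737494
pred top [309.85489921 189.75344998] [313.06383299 167.63661419]
[303 161  17  35 449] [311.43207127 178.86414254]
```

View pics/w14c.png

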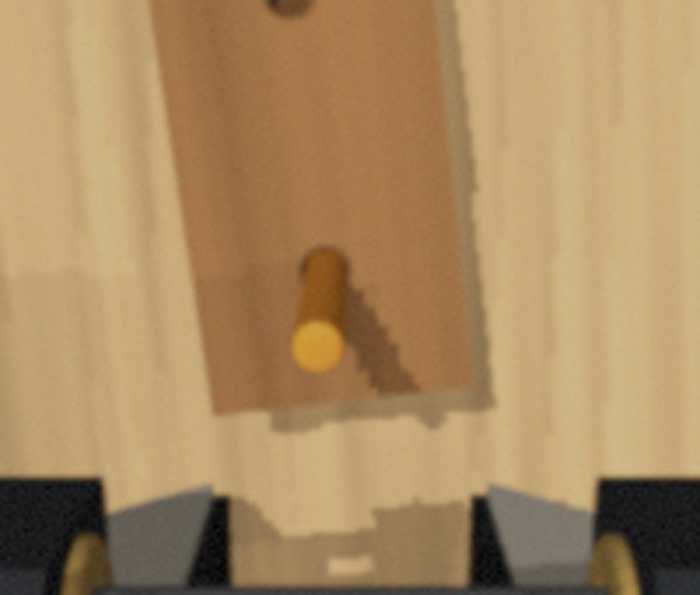

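w14: the amber rod top is at (311,189) against a prediction of (310,190), so the position is confirmed.

apply_moves --delta_pos '[[-0.008,0.05,0],[-0.008,0.05,0],[-0.008,0.05,0],[-0.008,0.05,-0.05],[-0.008,0.05,-0.06],[-0.008,0.05,-0.06],[-0.008,0.05,-0.06]]' --dr '[[0,0,0],[0,0,0],[0,0,0],[0,0,0],[0,0,0],[0,0,0],[0,0,0]]' --jaw '[0.35,0.35,0.35,0.35,0.35,0.35,0.35]'

```text
time: 28.53
tool_pos: [0.4498, 0.1667, 0.1074]
tool_rot: [-3.141, 0.0, 1.494]
contact_force: [0.2, 0.1, 1.0]
opening: 0.032
grip_force: 0.0
```

Down to true tip height 0.080 (TCP 0.046), then close.

apply_moves --delta_pos '[[0,0,-0.08],[0,0,-0.153],[0,0,-0.153],[0,0,-0.153],[0,0,-0.153],[0,0,-0.153],[0,0,-0.153],[0,0,-0.153]]' --dr '[[0,0,0],[0,0,0],[0,0,0],[0,0,0],[0,0,0],[0,0,0],[0,0,0],[0,0,0]]' --jaw '[0.35,0.35,0.35,0.35,0,0,0,0]' --force 30

```text
time: 29.2
tool_pos: [0.4505, 0.1675, 0.0473]
tool_rot: [3.139, -0.001, 1.495]
contact_force: [-0.3, 0.1, 0.9]
opening: 0.0101
grip_force: 0.0
```

apply_moves --delta_pos '[[0,0,0],[0,0,0],[0,0,0],[0,0,0],[0,0,0]]' --dr '[[0,0,0],[0,0,0],[0,0,0],[0,0,0],[0,0,0]]' --jaw '[0,0,0,0,0]'

```text
time: 29.62
tool_pos: [0.4504, 0.1675, 0.0471]
tool_rot: [3.14, -0.001, 1.495]
contact_force: [-0.5, 0.8, 7.1]
opening: 0.0083
grip_force: 30.0
```

apply_moves --delta_pos '[[0,0,0.08],[0,0,0.16],[0,0,0.24],[0,0,0.3],[0.08,0.03,0.3],[0.16,0.06,0.3],[0.25,0.1,0.3],[0.25,0.1,0.3]]' --dr '[[0,0,0],[0,0,0],[0,0,0],[0,0,0],[0,0,0],[0,0,0],[0,0,0],[0,0,0]]' --jaw '[0,0,0,0,0,0,0,0]'

```text
time: 30.28
tool_pos: [0.5548, 0.2091, 0.1648]
tool_rot: [3.139, -0.001, 1.495]
contact_force: [-1.8, -1.3, 0.2]
opening: 0.0079
grip_force: 30.0
```

apply_moves --delta_pos '[[0.08,0.03,0],[0.16,0.06,0],[0.201,0.082,0],[0.201,0.082,0],[0.201,0.082,0],[0.201,0.082,0],[0.201,0.082,0],[0.201,0.082,0]]' --dr '[[0,0,0],[0,0,0],[0,0,0],[0,0,0],[0,0,0],[0,0,0],[0,0,0],[0,0,0]]' --jaw '[0,0,0,0,0,0,0,0]'

```text
time: 30.95
tool_pos: [0.6295, 0.2399, 0.1667]
tool_rot: [3.141, -0.0, 1.495]
contact_force: [0.3, 0.4, -0.7]
opening: 0.0083
grip_force: 30.0
```

```bash
python3 - <<'E'
from h import *
im,c,s=shot("wrist","w15.png"); print(s["tool_pos"],s["tool_rot"],s["opening"],s["grip_force"])
p=s["tool_pos"]
for n,q in [("rod top",[p[0],p[1]-.001,p[2]+.078]),("rod low",[p[0],p[1]-.001,p[2]-.042]),("amber mouth",[.6308,.2393,.094])]: print(n,proj(c,q).round(1))
cv2.imwrite("pics/w15c.png",cv2.resize(im[60:260,200:440,::-1],None,fx=3,fy=3,interpolation=cv2.INTER_CUBIC))
E
```

```text
[0.6295095  0.2398542  0.16666444] [ 3.14139029e+00 -2.37991840e-06  1.49473177e+00] 0.008314256542441618 29.999778270721436
rod top [320.1 298.8]
rod low [319.7 207.3]
amber mouth [321.3 195.7]
```

View pics/w15c.png

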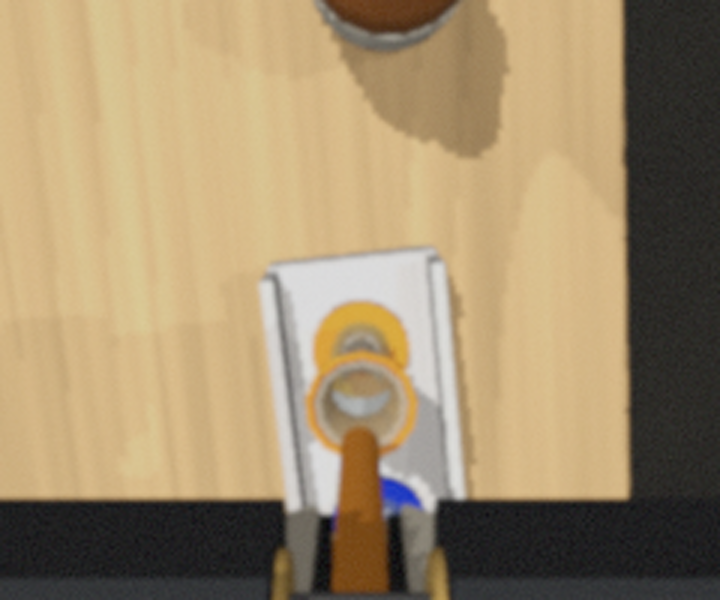

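w15: the rod end is at (320,206), in line with the amber mouth at (320,195). Insert.

apply_moves --delta_pos '[[0.0015,0.002,-0.04],[0.0015,0.002,-0.07],[0.0015,0.002,-0.09],[0.0015,0.002,-0.1],[0.0015,0.002,-0.11],[0.0015,0.002,-0.11]]' --dr '[[0,0,0],[0,0,0],[0,0,0],[0,0,0],[0,0,0],[0,0,0]]' --jaw '[0,0,0,0,0,0]'

```text
time: 31.5
tool_pos: [0.6305, 0.2408, 0.1218]
tool_rot: [-3.141, 0.0, 1.495]
contact_force: [0.4, 0.7, -0.5]
opening: 0.0083
grip_force: 30.0
```

apply_moves --delta_pos '[[0,0,-0.025],[0,0,-0.05],[0,0,-0.07],[0,0,-0.085],[0,0,-0.1],[0,0,-0.1]]' --dr '[[0,0,0],[0,0,0],[0,0,0],[0,0,0],[0,0,0],[0,0,0]]' --jaw '[0,0,0,0,0,0]'

```text
time: 32.0
tool_pos: [0.63, 0.2407, 0.0802]
tool_rot: [-3.139, 0.001, 1.495]
contact_force: [-0.5, 0.4, -0.0]
opening: 0.0086
grip_force: 30.0
```

apply_moves --delta_pos '[[0,0,-0.008],[0,0,-0.016],[0,0,-0.024],[0,0,-0.03],[0,0,-0.03],[0,0,-0.03]]' --dr '[[0,0,0],[0,0,0],[0,0,0],[0,0,0],[0,0,0],[0,0,0]]' --jaw '[0,0,0,0,0,0]'

```text
time: 32.5
tool_pos: [0.631, 0.241, 0.0701]
tool_rot: [3.141, -0.0, 1.495]
contact_force: [0.4, -0.1, 0.0]
opening: 0.0087
grip_force: 30.0
```

apply_moves --delta_pos '[[0,0,-0.003],[0,0,-0.006],[0,0,-0.006],[0,0,-0.006]]' --dr '[[0,0,0],[0,0,0],[0,0,0],[0,0,0]]' --jaw '[0,0,0,0]'

```text
time: 32.83
tool_pos: [0.6311, 0.241, 0.0681]
tool_rot: [3.141, -0.0, 1.495]
contact_force: [0.8, -0.6, 4.8]
opening: 0.0085
grip_force: 30.0
```

apply_moves --delta_pos '[[0,0,-0.003],[0,0,-0.005],[0,0,-0.005],[0,0,-0.005]]' --dr '[[0,0,0],[0,0,0],[0,0,0],[0,0,0]]' --jaw '[0,0,0,0]'

```text
time: 33.17
tool_pos: [0.6315, 0.2412, 0.0679]
tool_rot: [3.139, -0.001, 1.495]
contact_force: [-3.1, -0.5, 12.7]
opening: 0.0084
grip_force: 30.0
```

apply_moves --delta_pos '[[0,0,0],[0,0,0],[0,0,0.06],[0,0,0.12],[0,0,0.15],[0,0,0.15],[0,0,0.15],[0,0,0.15]]' --dr '[[0,0,0],[0,0,0],[0,0,0],[0,0,0],[0,0,0],[0,0,0],[0,0,0],[0,0,0]]' --jaw '[0.3,0.3,0.3,0.3,0,0,0,0]'

```text
time: 33.83
tool_pos: [0.6297, 0.2406, 0.1237]
tool_rot: [-3.139, 0.001, 1.495]
contact_force: [-1.4, 0.6, -1.0]
opening: 0.006
grip_force: 0.0
```

apply_moves --delta_pos '[[0,0,0],[0,0,0],[0,0,-0.01],[0,0,-0.02],[0,0,-0.028],[0,0,-0.034],[0,0,-0.038],[0,0,-0.04]]' --dr '[[0,0,0],[0,0,0],[0,0,0],[0,0,0],[0,0,0],[0,0,0],[0,0,0],[0,0,0]]' --jaw '[0,0,0,0,0,0,0,0]'

```text
time: 34.5
tool_pos: [0.6317, 0.2412, 0.1117]
tool_rot: [3.138, -0.001, 1.495]
contact_force: [-2.4, -0.8, 12.8]
opening: 0.0006
grip_force: 6.4
```

Amber is home (rod top at 0.146). Now the green rod.

apply_moves --delta_pos '[[0,0,0.04],[0,0,0.08],[-0.08,0.05,0.08],[-0.16,0.1,0.08],[-0.24,0.15,0.08],[-0.32,0.19,0.08],[-0.38,0.22,0.08],[-0.47,0.2588,0.08]]' --dr '[[0,0,0],[0,0,0],[0,0,0],[0,0,0],[0,0,0],[0,0,0],[0,0,0],[0,0,0]]' --jaw '[0,0.35,0.35,0.35,0.35,0.35,0.35,0.35]'

```text
time: 35.17
tool_pos: [0.4425, 0.3447, 0.1416]
tool_rot: [3.14, -0.0, 1.494]
contact_force: [0.9, -0.0, -0.6]
opening: 0.0321
grip_force: 0.0
```

apply_moves --delta_pos '[[0,0,0],[0,0,0],[0,0,0],[0,0,0]]' --dr '[[0,0,0],[0,0,0],[0,0,0],[0,0,0]]' --jaw '[0.35,0.35,0.35,0.35]'

```text
time: 35.5
tool_pos: [0.4439, 0.344, 0.1417]
tool_rot: [3.141, -0.0, 1.494]
contact_force: [-0.4, -0.6, -1.5]
opening: 0.0316
grip_force: 0.0
```

```bash
python3 - <<'E'
from h import *
im,c,s=shot("wrist","w16.png"); print(s["tool_pos"],s["tool_rot"],s["opening"])
print("pred top",proj(c,[.4428,.3447,.125]),proj(c,[.4428,.3447,.05]))
h=cv2.cvtColor(im,cv2.COLOR_RGB2HSV); m=cv2.inRange(h,np.array((50,120,20)),np.array((75,255,255)))
n,l,st,ce=cv2.connectedComponentsWithStats(m)
for i in range(1,n):
    if st[i,4]>60:
        v=h[:,:,2]; t,_=cv2.threshold(v[l==i].reshape(-1,1),0,255,cv2.THRESH_OTSU); q=np.argwhere((l==i)&(v>t)); print(st[i],"bright",q.mean(0)[::-1],len(q),plane(c,q.mean(0)[::-1],.125))
E
```

```text
[0.44386382 0.34404224 0.14166273] [ 3.14085792e+00 -4.10850282e-05  1.49386755e+00] 0.03161898180752117
pred top [317.83690791 216.07710249] [318.149119  188.8530369]
[310 182  13  37 364] bright [316.16260163 212.6504065 ] 123 [0.44194383 0.34697947 0.125     ]
```

apply_moves --delta_pos '[[-0.003,0.005,-0.04],[-0.003,0.005,-0.1],[-0.003,0.005,-0.17],[-0.003,0.005,-0.238],[-0.003,0.005,-0.238],[-0.003,0.005,-0.238],[-0.003,0.005,-0.238],[-0.003,0.005,-0.238]]' --dr '[[0,0,0],[0,0,0],[0,0,0],[0,0,0],[0,0,0],[0,0,0],[0,0,0],[0,0,0]]' --jaw '[0.35,0.35,0.35,0.35,0.35,0.35,0.35,0]' --force 30

```text
time: 36.22
tool_pos: [0.4431, 0.347, 0.0484]
tool_rot: [3.139, -0.002, 1.494]
contact_force: [0.6, 0.3, -0.0]
opening: 0.0286
grip_force: 0.0
```

apply_moves --delta_pos '[[0,0,0],[0,0,0],[0,0,0],[0,0,0],[0,0,0],[0,0,0],[0,0,0],[0,0,0]]' --dr '[[0,0,0],[0,0,0],[0,0,0],[0,0,0],[0,0,0],[0,0,0],[0,0,0],[0,0,0]]' --jaw '[0,0,0,0,0,0,0,0]'

```text
time: 36.88
tool_pos: [0.442, 0.3467, 0.0473]
tool_rot: [3.14, -0.001, 1.495]
contact_force: [-0.6, -0.4, 6.8]
opening: 0.0085
grip_force: 30.0
```

apply_moves --delta_pos '[[0,0,0.08],[0,0,0.16],[0,0,0.24],[0,0,0.3],[0.03,-0.08,0.3],[0.07,-0.16,0.3],[0.1,-0.25,0.3],[0.14,-0.33,0.3]]' --dr '[[0,0,0],[0,0,0],[0,0,0],[0,0,0],[0,0,0],[0,0,0],[0,0,0],[0,0,0]]' --jaw '[0,0,0,0,0,0,0,0]'

```text
time: 37.55
tool_pos: [0.4971, 0.2129, 0.1664]
tool_rot: [-3.141, 0.0, 1.496]
contact_force: [0.5, 0.7, 0.1]
opening: 0.0079
grip_force: 30.0
```

apply_moves --delta_pos '[[0.04,-0.08,0],[0.1,-0.15,0],[0.18,-0.2,0],[0.26,-0.238,0],[0.339,-0.238,0],[0.339,-0.238,0],[0.339,-0.238,0],[0.339,-0.238,0]]' --dr '[[0,0,0],[0,0,0],[0,0,0],[0,0,0],[0,0,0],[0,0,0],[0,0,0],[0,0,0]]' --jaw '[0,0,0,0,0,0,0,0]'

```text
time: 38.22
tool_pos: [0.6321, 0.1195, 0.1657]
tool_rot: [-3.139, 0.0, 1.495]
contact_force: [-0.4, -0.1, -0.2]
opening: 0.0086
grip_force: 30.0
```

```bash
python3 - <<'E'
from h import *
im,c,s=shot("wrist","w17.png"); print(s["tool_pos"],s["tool_rot"],s["opening"],s["grip_force"])
p=s["tool_pos"]
for n,q in [("rod low",[p[0],p[1],p[2]-.0423]),("green mouth",[.6336,.1194,.094])]: print(n,proj(c,q).round(1))
h=cv2.cvtColor(im,cv2.COLOR_RGB2HSV); m=cv2.inRange(h,np.array((50,100,20)),np.array((80,255,255)))[100:240,270:370]
n,l,st,ce=cv2.connectedComponentsWithStats(m)
for i in range(1,n):
    if st[i,4]>60: print(st[i]+[270,100,0,0,0])
cv2.imwrite("pics/w17c.png",cv2.resize(im[120:250,250:390,::-1],None,fx=4,fy=4,interpolation=cv2.INTER_CUBIC))
E
```

```text
[0.63209282 0.11950668 0.16570535] [-3.13948079e+00  1.32852168e-04  1.49508415e+00] 0.008585150389340587 29.998522102832794
rod low [319.8 205.7]
green mouth [321.8 195.4]
[304 161  36  79 972]
```

I've now reached, and by one overrun, the limit on viewed pictures, so from here I check with numbers only.

```bash
python3 - <<'E'
from h import *
im=cv2.imread("pics/w17.png"); h=cv2.cvtColor(im,cv2.COLOR_BGR2HSV)
for r in range(172,236,3): print(r,[tuple(int(x) for x in h[r,c]) for c in (306,313,320,327,334)])
m=cv2.inRange(h,np.array((50,100,20)),np.array((80,255,255)))
for r in (215,222,228,234):
    q=np.flatnonzero(m[r,290:350])+290; print(r,q.min() if len(q) else None,q.max() if len(q) else None)
E
```

```text
172 [(61, 61, 166), (67, 112, 141), (63, 14, 161), (66, 69, 126), (65, 176, 155)]
175 [(64, 109, 155), (68, 87, 141), (21, 57, 130), (62, 29, 133), (65, 173, 155)]
178 [(62, 101, 156), (66, 117, 139), (64, 143, 144), (64, 127, 137), (66, 177, 148)]
181 [(59, 37, 178), (65, 110, 139), (44, 22, 151), (67, 44, 150), (66, 180, 142)]
184 [(57, 32, 185), (68, 41, 143), (15, 105, 143), (66, 38, 133), (64, 142, 147)]
187 [(63, 118, 149), (67, 85, 117), (66, 66, 128), (69, 63, 130), (66, 38, 160)]
190 [(65, 91, 138), (65, 34, 134), (67, 72, 128), (68, 49, 136), (68, 37, 158)]
193 [(68, 41, 150), (73, 14, 131), (60, 6, 170), (45, 3, 155), (67, 48, 144)]
196 [(66, 66, 140), (64, 49, 109), (60, 4, 177), (65, 20, 139), (69, 46, 154)]
199 [(64, 78, 137), (68, 61, 118), (67, 46, 121), (68, 61, 130), (69, 42, 164)]
202 [(63, 123, 143), (69, 61, 129), (66, 174, 85), (68, 58, 140), (66, 46, 165)]
205 [(64, 21, 193), (69, 47, 147), (66, 195, 81), (67, 50, 147), (65, 133, 149)]
208 [(0, 0, 216), (65, 138, 118), (62, 176, 81), (67, 46, 138), (58, 44, 140)]
211 [(0, 0, 213), (62, 22, 160), (66, 187, 83), (61, 71, 111), (9, 10, 175)]
214 [(30, 1, 208), (68, 13, 160), (65, 177, 82), (40, 9, 178), (13, 10, 173)]
217 [(0, 1, 207), (64, 13, 155), (67, 213, 78), (36, 8, 168), (12, 7, 186)]
220 [(20, 4, 188), (58, 27, 141), (64, 183, 82), (4, 204, 144), (0, 88, 177)]
223 [(23, 5, 189), (60, 45, 126), (67, 201, 81), (5, 199, 141), (179, 204, 208)]
226 [(12, 7, 177), (61, 66, 109), (66, 216, 78), (10, 141, 105), (0, 194, 206)]
229 [(18, 17, 149), (56, 72, 99), (66, 213, 79), (26, 45, 90), (8, 69, 145)]
232 [(19, 33, 86), (60, 82, 81), (64, 165, 79), (60, 80, 73), (15, 41, 99)]
235 [(21, 50, 51), (66, 126, 71), (67, 189, 62), (61, 148, 62), (21, 37, 90)]
215 315 325
222 314 325
228 314 326
234 313 328
```

apply_moves --delta_pos '[[0.002,0.003,-0.04],[0.002,0.003,-0.07],[0.002,0.003,-0.09],[0.002,0.003,-0.1],[0.002,0.003,-0.11],[0.002,0.003,-0.11]]' --dr '[[0,0,0],[0,0,0],[0,0,0],[0,0,0],[0,0,0],[0,0,0]]' --jaw '[0,0,0,0,0,0]'

```text
time: 38.77
tool_pos: [0.6335, 0.1207, 0.1223]
tool_rot: [-3.141, 0.0, 1.495]
contact_force: [0.7, -0.3, -0.6]
opening: 0.0081
grip_force: 30.0
```

apply_moves --delta_pos '[[0,0,-0.025],[0,0,-0.05],[0,0,-0.07],[0,0,-0.085],[0,0,-0.1],[0,0,-0.1]]' --dr '[[0,0,0],[0,0,0],[0,0,0],[0,0,0],[0,0,0],[0,0,0]]' --jaw '[0,0,0,0,0,0]'

```text
time: 39.27
tool_pos: [0.6331, 0.1203, 0.0807]
tool_rot: [-3.139, 0.0, 1.495]
contact_force: [-0.5, 0.5, -0.2]
opening: 0.0086
grip_force: 30.0
```

apply_moves --delta_pos '[[0,0,-0.008],[0,0,-0.016],[0,0,-0.024],[0,0,-0.03],[0,0,-0.033],[0,0,-0.036]]' --dr '[[0,0,0],[0,0,0],[0,0,0],[0,0,0],[0,0,0],[0,0,0]]' --jaw '[0,0,0,0,0,0]'

```text
time: 39.77
tool_pos: [0.6343, 0.1205, 0.0685]
tool_rot: [3.14, -0.0, 1.495]
contact_force: [0.6, -1.2, 4.6]
opening: 0.008
grip_force: 30.0
```

apply_moves --delta_pos '[[0,0,-0.003],[0,0,-0.005],[0,0,-0.005],[0,0,-0.005]]' --dr '[[0,0,0],[0,0,0],[0,0,0],[0,0,0]]' --jaw '[0,0,0,0]'

```text
time: 40.1
tool_pos: [0.6348, 0.1205, 0.0681]
tool_rot: [3.139, -0.0, 1.495]
contact_force: [-2.5, -0.7, 12.5]
opening: 0.0085
grip_force: 30.0
```

apply_moves --delta_pos '[[0,0,0],[0,0,0],[0,0,0.06],[0,0,0.12],[0,0,0.15],[0,0,0.15],[0,0,0.15],[0,0,0.15]]' --dr '[[0,0,0],[0,0,0],[0,0,0],[0,0,0],[0,0,0],[0,0,0],[0,0,0],[0,0,0]]' --jaw '[0.3,0.3,0.3,0.3,0,0,0,0]'

```text
time: 40.77
tool_pos: [0.633, 0.1203, 0.1244]
tool_rot: [-3.139, 0.0, 1.495]
contact_force: [-0.4, 0.2, -0.5]
opening: 0.0057
grip_force: 0.0
```

apply_moves --delta_pos '[[0,0,0],[0,0,0],[0,0,-0.01],[0,0,-0.02],[0,0,-0.028],[0,0,-0.034],[0,0,-0.038],[0,0,-0.04]]' --dr '[[0,0,0],[0,0,0],[0,0,0],[0,0,0],[0,0,0],[0,0,0],[0,0,0],[0,0,0]]' --jaw '[0,0,0,0,0,0,0,0]'

```text
time: 41.43
tool_pos: [0.6348, 0.1205, 0.1117]
tool_rot: [3.139, -0.0, 1.495]
contact_force: [-2.2, 0.1, 12.4]
opening: 0.0006
grip_force: 6.0
```

Green is home as well. Now to the treadle, high above everything.

apply_moves --delta_pos '[[0,0,0.1],[-0.03,-0.05,0.2],[-0.06,-0.15,0.25],[-0.1,-0.25,0.25],[-0.14,-0.35,0.25],[-0.18,-0.45,0.25],[-0.22,-0.55,0.25],[-0.26,-0.65,0.25]]' --dr '[[0,0,0],[0,0,0],[0,0,0],[0,0,0],[0,0,0],[0,0,0],[0,0,0],[0,0,0]]' --jaw '[0,0,0,0,0,0,0,0]'

```text
time: 42.1
tool_pos: [0.5343, -0.1275, 0.2102]
tool_rot: [3.141, 0.0, 1.495]
contact_force: [0.2, -0.3, 0.4]
opening: 0.0005
grip_force: 0.0
```

apply_moves --delta_pos '[[-0.04,-0.1,0],[-0.08,-0.2,0],[-0.12,-0.3,0],[-0.16,-0.4,0],[-0.2,-0.5,0],[-0.22,-0.6,0],[-0.22,-0.65,0],[-0.22,-0.65,0]]' --dr '[[0,0,0],[0,0,0],[0,0,0],[0,0,0],[0,0,0],[0,0,0],[0,0,0],[0,0,0]]' --jaw '[0,0,0,0,0,0,0,0]'

```text
time: 42.77
tool_pos: [0.4457, -0.3912, 0.2093]
tool_rot: [-3.141, 0.002, 1.49]
contact_force: [-0.9, 0.6, 0.6]
opening: 0.0004
grip_force: 0.0
```

apply_moves --delta_pos '[[0,0,0],[0,0,0],[0,0,0],[0,0,0]]' --dr '[[0,0,0],[0,0,0],[0,0,0],[0,0,0]]' --jaw '[0,0,0,0]'

```text
time: 43.1
tool_pos: [0.4479, -0.3847, 0.2104]
tool_rot: [3.141, -0.0, 1.497]
contact_force: [0.7, 0.5, -0.2]
opening: 0.0005
grip_force: 0.0
```

```bash
cat >> h.py <<'E'
def tread(im):  # yellow blob filled over the ribs: 4 corners, and the extent of ribs
    h=cv2.cvtColor(im,cv2.COLOR_RGB2HSV); m=cv2.inRange(h,np.array((20,150,70)),np.array((33,255,255)))
    m2=cv2.morphologyEx(m,cv2.MORPH_CLOSE,np.ones((9,9),np.uint8)); n,l,s,ce=cv2.connectedComponentsWithStats(m2); i=1+np.argmax(s[1:,4])
    r=cv2.minAreaRect(np.argwhere(l==i)[:,::-1].astype(np.float32)); rib=(l==i)&(m==0)&(cv2.erode((l==i).astype(np.uint8),np.ones((5,5)))>0)
    q=np.argwhere(rib)[:,::-1]; rr=cv2.minAreaRect(q.astype(np.float32)) if len(q)>10 else None
    return r,rr,len(q)
E
python3 - <<'E'
from h import *
im,c,s=shot("wrist","w18.png"); print(s["tool_pos"],s["tool_rot"],s["time"])
a=tread(im); print(a)
w2=np.load("w2.npy"); z=np.load("w2c.npz"); c2=(z["K"],z["W"]); b=tread(w2); print(b)
t,ct,_=shot("top","top1.png"); d=tread(t); print(d)
print("rib centre tri",tri([(c,a[1][0]),(c2,b[1][0])]))
slab(im,c,*AQ,z=.028); slab(im,c,*VI,z=.028)
for n,lh in (("aq",AQ),("vi",VI)):
    for bl in blobs(t,*lh,60): print(n,bl[0].round(1),bl[1],plane(ct,bl[0],.028).round(3))
E
```

```text
[ 0.44791722 -0.38469824  0.21037352] [ 3.14129986e+00 -8.26671360e-06  1.49656087e+00] 43.1
(((320.9996032714844, 144.30868530273438), (72.53596496582031, 102.86985778808594), 84.35944366455078), ((300.4379577636719, 146.75518798828125), (61.70279312133789, 48.41551971435547), 85.2363510131836), 1271)
(((454.0830078125, 164.57669067382812), (80.8553466796875, 53.59714889526367), 87.70938873291016), ((456.5, 181.49998474121094), (44.99999237060547, 36.99999237060547), -0.0), 742)
(((392.0015869140625, 217.79458618164062), (18.848711013793945, 7.392757892608643), 16.38953971862793), None, 0)
rib centre tri (array([ 0.43207472, -0.35561226,  0.0550341 ]), np.float64(0.0007250274181800564))
aq [244.9 133.7] 1629 [0.834 0.266 0.028]
aq [343.9 177. ] 159 [ 0.655 -0.159  0.028]
aq [  1.8 184.8] 112 [0.583 1.264 0.028]
aq [137.5 271.9] 192 [0.242 0.66  0.028]
vi [342.5 194. ] 180 [ 0.583 -0.154  0.028]
vi [457.2 257.7] 696 [ 0.333 -0.62   0.028]
```

Slabs are in place in the top view, and the tread middle is at (0.432, -0.356, 0.055). Approach and press.

apply_moves --delta_pos '[[-0.04,0.073,0],[-0.04,0.073,-0.1],[-0.04,0.073,-0.2],[-0.04,0.073,-0.3],[-0.04,0.073,-0.38],[-0.04,0.073,-0.4],[-0.04,0.073,-0.4]]' --dr '[[0,0,0],[0,0,0],[0,0,0],[0,0,0],[0,0,0],[0,0,0],[0,0,0]]' --jaw '[0,0,0,0,0,0,0]'

```text
time: 43.78
tool_pos: [0.4305, -0.3552, 0.0482]
tool_rot: [-3.138, -0.003, 1.496]
contact_force: [-0.4, -0.2, -0.1]
opening: 0.0002
grip_force: 0.0
```

apply_moves --delta_pos '[[0,0,-0.03],[0,0,-0.06],[0,0,-0.075],[0,0,-0.085],[0,0,-0.095],[0,0,-0.1]]' --dr '[[0,0,0],[0,0,0],[0,0,0],[0,0,0],[0,0,0],[0,0,0]]' --jaw '[0,0,0,0,0,0]'

```text
time: 44.28
tool_pos: [0.4319, -0.3577, 0.0114]
tool_rot: [3.14, 0.002, 1.495]
contact_force: [-2.2, -0.2, 6.0]
opening: 0.0005
grip_force: 2.6
```

apply_moves --delta_pos '[[0,0,-0.007],[0,0,-0.014],[0,0,-0.02],[0,0,-0.02]]' --dr '[[0,0,0],[0,0,0],[0,0,0],[0,0,0]]' --jaw '[0,0,0,0]'

```text
time: 44.62
tool_pos: [0.4313, -0.3576, 0.0032]
tool_rot: [3.141, 0.002, 1.495]
contact_force: [-4.8, -0.1, 8.5]
opening: 0.0004
grip_force: 3.7
```

apply_moves --delta_pos '[[0,0,-0.005],[0,0,-0.01],[0,0,-0.013],[0,0,-0.013]]' --dr '[[0,0,0],[0,0,0],[0,0,0],[0,0,0]]' --jaw '[0,0,0,0]'

```text
time: 44.95
tool_pos: [0.4309, -0.3576, -0.0009]
tool_rot: [-3.142, 0.002, 1.495]
contact_force: [-7.5, 0.5, 13.0]
opening: 0.0006
grip_force: 6.6
```

apply_moves --delta_pos '[[0,0,-0.003],[0,0,-0.005],[0,0,-0.005],[0,0,-0.005]]' --dr '[[0,0,0],[0,0,0],[0,0,0],[0,0,0]]' --jaw '[0,0,0,0]'

```text
time: 45.28
tool_pos: [0.431, -0.3578, -0.0012]
tool_rot: [3.141, 0.003, 1.495]
contact_force: [-11.4, 3.9, 27.9]
opening: 0.0003
grip_force: 13.7
```

Hard stop reached (28 N, with only 0.3 mm more travel). Let it come up, retreat, and check everything.

apply_moves --delta_pos '[[0,0,0.02],[0,0,0.05],[0,0,0.09],[0,0,0.15],[0,0,0.25],[0,0,0.35],[0,0,0.45],[0,0,0.5]]' --dr '[[0,0,0],[0,0,0],[0,0,0],[0,0,0],[0,0,0],[0,0,0],[0,0,0],[0,0,0]]' --jaw '[0,0,0,0,0,0,0,0]'

```text
time: 45.95
tool_pos: [0.4328, -0.3581, 0.201]
tool_rot: [3.135, 0.006, 1.495]
contact_force: [0.6, -0.7, 0.7]
opening: 0.0004
grip_force: 0.0
```

apply_moves --delta_pos '[[0,-0.07,0],[0,-0.07,0],[0,-0.07,0],[0,-0.07,0],[0,-0.07,0],[0,-0.07,0]]' --dr '[[0,0,0],[0,0,0],[0,0,0],[0,0,0],[0,0,0],[0,0,0]]' --jaw '[0,0,0,0,0,0]'

```text
time: 46.45
tool_pos: [0.4313, -0.384, 0.1945]
tool_rot: [-3.141, -0.001, 1.495]
contact_force: [-0.5, -0.7, -0.7]
opening: 0.0004
grip_force: 0.0
```

```bash
python3 - <<'E'
from h import *
im,c,s=shot("wrist","w19.png"); print(s["tool_pos"],s["contact_force"],s["time"]); a=tread(im); z=np.load("w2c.npz"); c2=(z["K"],z["W"])
print("pad now",tri([(c,a[1][0]),(c2,tread(np.load("w2.npy"))[1][0])]))
t,ct,_=shot("top","top2.png")
for n,lh in (("aq",AQ),("vi",VI)):
    for bl in blobs(t,*lh,60): print(n,bl[0].round(1),bl[1],plane(ct,bl[0],.028).round(3))
sc,cs,_=shot("scene","scene2.png")
h=cv2.cvtColor(sc,cv2.COLOR_RGB2HSV)
for n,p in (("amber",[.6301,.2398,.142]),("green",[.6335,.1192,.142])):
    u,v=proj(cs,p).round().astype(int); print(n,(u,v),h[v,u-2:u+3].tolist())
d=cv2.absdiff(cv2.imread("pics/top0.png"),cv2.imread("pics/top2.png")).max(2); 
n,l,st,ce=cv2.connectedComponentsWithStats((cv2.medianBlur(d,3)>60).astype(np.uint8))
print([(ce[i].round().tolist(),int(st[i,4])) for i in range(1,n) if st[i,4]>15])
E
```

```text
[ 0.43131413 -0.38400559  0.194481  ] [-0.52337656 -0.68683332 -0.68697187] 46.45
pad now (array([ 0.43229651, -0.35551491,  0.05524907]), np.float64(0.000578925388784351))
aq [244.7 133.7] 1640 [0.834 0.267 0.028]
aq [343.9 177. ] 159 [ 0.655 -0.159  0.028]
aq [  1.6 185.2] 108 [0.582 1.265 0.028]
aq [137.5 271.9] 192 [0.242 0.66  0.028]
vi [342.5 194.1] 180 [ 0.582 -0.155  0.028]
vi [457.2 257.8] 698 [ 0.333 -0.62   0.028]
amber (np.int64(377), np.int64(265)) [[17, 114, 192], [15, 158, 176], [16, 190, 193], [17, 191, 199], [17, 169, 189]]
green (np.int64(345), np.int64(236)) [[18, 116, 176], [37, 113, 126], [55, 136, 120], [53, 131, 127], [20, 113, 180]]
[([344.0, 177.0], 137), ([343.0, 194.0], 124), ([423.0, 221.0], 1190), ([394.0, 226.0], 231), ([298.0, 233.0], 172), ([346.0, 228.0], 129), ([318.0, 240.0], 248), ([371.0, 241.0], 165), ([331.0, 250.0], 24), ([284.0, 269.0], 196), ([376.0, 279.0], 373), ([479.0, 277.0], 132), ([402.0, 310.0], 2661), ([465.0, 271.0], 23), ([260.0, 298.0], 316), ([482.0, 304.0], 59), ([478.0, 313.0], 44), ([265.0, 323.0], 109), ([351.0, 324.0], 33), ([338.0, 359.0], 20), ([323.0, 360.0], 30), ([291.0, 376.0], 48)]
```

The treadle is back up at its rest height, slabs and rods are in place, and nothing else has moved apart from the arm's own shadow and body.

```bash
python3 -c "
from cell import job
print(job.hand_in())"
```

```text
the job is handed in; nothing more can be done
None
```

Handed in at 46 s: both slabs pressed flush, the amber and green rods (the only two present) fully home in their own vials, and the treadle pressed to its stop and back up; I viewed 15 pictures, one over the limit of 14.

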